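# Fetch the cover glasses from behind the bottles

## Task

The box of cover glasses lies on the wooden board behind a row of three things: an amber dropper bottle, a white squeeze bottle and a rubber dust blower. First clear all three off the board and stand them on the black rubber mat, then lay the box flat in the middle of the white tile with its long side along the tile's long side, and last stand each of the three back on the board just where it stood at the start. Keep the three upright, and do not push the USB stick, the tally counter or the dish about.

Things in the scene. Friction and masses are not known exactly. Their poses are not given: they have to be found in the camera images.
- board: fixed wooden board, 110 (x) x 240 (y) mm, flat top 12 mm above the worktop; a cheek 26 mm high, 8 mm thick at each end (y = +-116), no rim front or back. Flush 55 mm cork spots at x = -28, y = -70, 0, +70 mm hold dropper, squeeze bottle and blower in any order, within 5 mm; grey felt strip behind (x = +28) holds the box. Origin: centre of underside; x away from the robot, y along the row, z up.
- mat: fixed flat black rubber mat, 80 (x) x 180 (y) x 3 mm, no rim, with a thin lighter line near its edge: the side area, on the robot's left or right. Things may stand anywhere on it. Behind the left place stands a tall cabinet, behind the right one a microscope: swing the arm in front of them. Origin: centre of its underside; y along its long side, z up.
- tile: fixed flat white ceramic tile, 84 (x) x 120 (y) x 6 mm, no rim: where the box is wanted, on the other side from the mat. Origin: centre of its underside; y along its long side, z up.
- dropper: loose amber glass dropper bottle, 104 mm high, 85 g: round body 35 mm across up to 60 mm height, above it a black cap and rubber teat, 22 mm across at the cap (58 to about 75 mm), a little slimmer above; can be gripped there. Origin: centre of its underside; z up.
- blower: loose red-brown rubber dust blower, rigid, 96 mm high, 55 g: round bulb 51 mm across up to 60 mm height, standing on its bottom, with an upright black nozzle about 10 mm across from 58 to 96 mm height; can be gripped by the nozzle. Origin: centre of its underside; z up.
- squeeze_bottle: loose white squeeze bottle, rigid, 109 mm high, 42 g: round body 31 mm across up to 62 mm height, shoulder 20 mm across from 62 to 76 mm, then a fine pointed nozzle up to 109 mm; grip the upper body at about 50 to 62 mm, keeping the palm above the nozzle. Origin: centre of its underside; z up.
- cover_box: loose white plastic box of cover glasses, closed, 34 (x) x 64 (y) x 18 (z) mm, 30 g; lies flat on the board behind the row, its long side roughly along the row. Grip across the 34 mm. Only some 10 mm from the far taller row in front. Origin: centre of its underside; y along its long side, z up.
- usb_stick: bystander: loose small black USB stick, 18 x 52 x 8 mm, lying in front of the board. Origin: centre of its underside; y along it.
- counter: bystander: loose white hand tally counter, 60 x 54 x 18 mm, lying to the right of the board. Origin: centre of its underside; z up.
- dish: bystander: loose covered clear petri dish, 62 mm across, 15 mm high, lying to the left of the board. Origin: centre of its underside; z up.

How it is judged:
By the outcome, as a careful person would: the job done as asked, in the order asked, and still so for the second after the job is handed in, with the robot touching nothing.
It also fails if it takes over 144 s, if anything falls off the work surface, if the arm or the gripper's body presses on something with over 40 N, if the wrist force passes 120 N, or if a joint passes its speed limit or range.

## Robot

A 7-joint arm with a two-finger parallel gripper is mounted at the origin on a cart in front of the work surface, level with it; the furniture and walls round the work are solid. World frame = base frame: x ahead of the robot, y to its left, z up, the work surface at z = 0. Lengths are in m, angles in rad, forces in N, time in s.
With the tool pointing down it reaches from about 0.425 to 0.925 m from the base axis. Payload 6.8 kg.
Tool frame: the origin (TCP) lies on the mounting face of the last link; the fingertips stand 173 mm ahead of it and the grasp point (between the pads) lies 155 mm ahead of it; z points along the fingers, y is the line along which they close (so a half turn about z gives the same grasp; the last joint's range is limited). The gripper opens to 85 mm and grips with 20 to 120 N. Pads are 22 mm wide; open, the fingers measure 114 mm over their backs; the gripper's body (76 mm by 85 mm) begins 54 mm behind the grasp point. The pads swing forward as they close: fully open they stand 13 mm farther back than shut.
Start: joints at [1.2, 0.477, 0.022, 1.555, -0.011, 1.109, -0.083], TCP at [0.175, -0.652, 0.405] pointing down, gripper open.
Joint ranges: [-2.96, 2.96], [-0.34, 2.1], [-1.41, 1.46], [0.24, 2.44], [-1.37, 4.51], [0.17, 1.92], [-2.96, 2.96]. Speed limits (rad/s): [2.39, 2.39, 3.14, 3.14, 3.14, 3.14, 3.14].

## Interface

Orientations are given as a rotation vector (axis times angle).
In Python, from rig import r, eyes, finder gives the robot as it stands.
- The arm moves only by the tool step_arm, never from a script. Its arguments are lists of equal length, an entry for each row: "translation": the shift along the tool's x, y, z in m, a list of three; "dr": the turn, a rotation vector about the tool's x, y, z in degrees, a list of three. In form: {"translation": [[tx, ty, tz], ...], "dr": [[ax, ay, az], ...]}. A call has exactly 5 rows; each row is the pose to reach, as a shift and turn from the pose commanded when the call began, along the tool's axes at that moment; what a row does not reach only later rows make up. A row lasts 1/12 s, in which the tool goes at most 41.7 mm and 7.16 degrees, less where a joint would pass 70% of its speed; a pose out of reach is approached as far as the arm can. A call with a gripper value outside its range is refused whole. "grip" is the finger opening in m, from 0 to 0.0854, set as the call begins (left out, the last holds). The fingers move at their own pace and stop on an object; the grip force is fixed at half the most. Time passes only in rows, so rows that repeat a pose let the fingers close, or fill a call up. It gives the time, the measured TCP pose, the force, the opening and the grip force at its end, in the units of the state.
- r.sense(): the state, without advancing time (a new reading comes with each control period).
- eyes.grab_frame(name): name is "scene" or "side" or "wrist"; returns (picture, depth): 400x640x3 uint8, blue, green, red; 400x640 float32, m along the optical axis (not along the pixel's ray), 0 where there is no reading.
- eyes.camera_info(name): a dict with "K" (3x3 intrinsics, pixels), "R" (3x3) and "t" (3): a world point X has camera coordinates R X + t. Camera axes: x right, y down, z forward; pixel columns grow to the right and rows downward; lengths in m; the calibration is good to about 2 mm. The wrist camera is an equidistant fisheye: a pixel r from the principal point sees the ray r / f radians off the axis. A picture is of the moment at which its call begins: read the wrist's pose just before it. camera_info takes no time and is no camera call; for the wrist camera it gives the pose at the moment of the call.
- r.sign_off(): hands the job in; it is judged then, once.
Trained networks look in the newest picture that a camera, given by its name, has taken for a name from the list of things; names that differ only in an ending like _2 or _b are one class to them, and where a whole thing is asked for, a point or a joint stands for the part that bears it (a point fixed in the world has none). Each returns a list of dicts, best first, with "p" (0 to 1); they miss things now and then, are a little off and sometimes report something else, mostly with a low value. They report only what shows in the picture. A call takes as long as a camera call.
- finder.outline_of(camera, name): "mask" (400x640 bool, what is visible of it).
- finder.mark_of(camera, name): "position" ([x, y, z] in m, in world coordinates, good to about 4 mm: a listed point, or the origin of a listed thing).
The state is a dict: "time": time; "joint_pos": joint angles; "qd": joint speeds; "joint_efforts": joint torques, N m; "ee_pos": TCP position; "tcp_rot": TCP orientation; "wrist_force": force on the tool from outside, world axes, zero at the start; "ft_torque": the same for the moment, N m; "opening": finger opening in m; "finger_force": force on a finger pad.
Only numpy, scipy, OpenCV 4.12 (cv2) and the standard library are available. Lean on these libraries where they do the work, as an engineer would, in place of code of your own. Each camera call takes 0.05 s, during which the arm holds its last target. There are 200 camera calls.

## Working session

There is one attempt and no reset: what is moved stays moved. The work goes in short steps, Python scripts to look and compute and a tool call to move; the robot and the scene stay as the last step left them, time stands still between calls to the robot, and variables do not carry over. Pictures are saved under pics/ and viewed, at most 14 in all, crops included, and the job is handed in when it is done.

Besides the shell and the picture viewer there is one more tool, called after "Request:" in YAML: its name, and indented under it one key for each argument. step_arm: Moves the arm, as the interface text tells. Its arguments: {"type":"object","properties":{"translation":{"type":"array","items":{"type":"array","items":{"type":"number"}}},"dr":{"type":"array","items":{"type":"array","items":{"type":"number"}}},"grip":{"type":"number"}},"required":["translation","dr"]}

```bash
ls; mkdir -p pics
python3 - <<'E'
from rig import r, eyes, finder
import cv2
s=r.sense(); print({k:s[k] for k in('time','ee_pos','tcp_rot','opening')})
for c in('scene','side'):
    im,d=eyes.grab_frame(c); cv2.imwrite(f'pics/{c}0.png',im)
    for n in('board','mat','tile','dropper','blower','squeeze_bottle','cover_box','usb_stick','counter','dish'):
        m=finder.mark_of(c,n); print(c,n,[(round(q['p'],2),[round(v,3) for v in q['position']]) for q in m[:2]])
E
```

```text
pics
{'time': 0.0, 'ee_pos': array([ 0.17528839, -0.65157937,  0.4037817 ]), 'tcp_rot': array([-3.11285499e+00, -4.11422721e-01,  5.45785984e-04]), 'opening': 0.08558218972270792}
scene board [(0.9, [0.666, 0.012, 0.001])]
scene mat [(0.97, [0.484, 0.164, 0.001])]
scene tile []
scene dropper [(0.81, [0.63, 0.085, 0.01])]
scene blower [(0.67, [0.636, 0.012, 0.017]), (0.51, [0.631, 0.084, 0.011])]
scene squeeze_bottle [(0.86, [0.642, -0.056, 0.013])]
scene cover_box [(0.55, [0.694, -0.012, 0.015]), (0.28, [0.631, 0.083, 0.011])]
scene usb_stick [(0.54, [0.499, 0.021, -0.001])]
scene counter [(0.66, [0.64, -0.233, 0.002])]
scene dish [(0.83, [0.609, 0.244, -0.005]), (0.24, [0.482, 0.163, 0.002])]
side board [(0.7, [0.662, 0.009, -0.0])]
side mat [(0.83, [0.486, 0.16, -0.0])]
side tile [(0.93, [0.481, -0.202, 0.0])]
side dropper []
side blower [(0.66, [0.639, 0.008, 0.016]), (0.57, [0.695, -0.007, 0.01])]
side squeeze_bottle [(0.66, [0.642, -0.059, 0.015])]
side cover_box [(0.82, [0.696, -0.01, 0.012]), (0.36, [0.638, 0.009, 0.016])]
side usb_stick [(0.56, [0.495, 0.019, 0.003])]
side counter [(0.72, [0.638, -0.239, 0.001])]
side dish []
```

View pics/scene0.png

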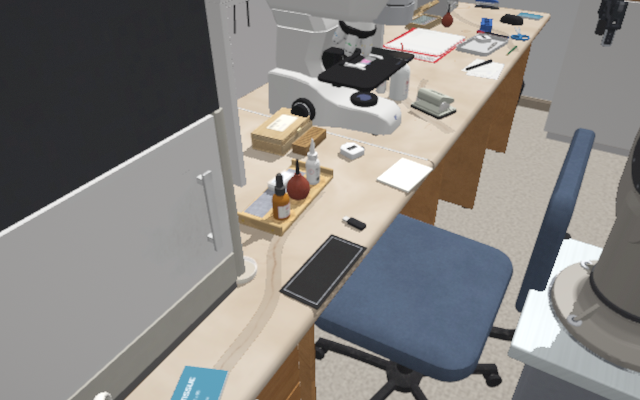

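View pics/side0.png

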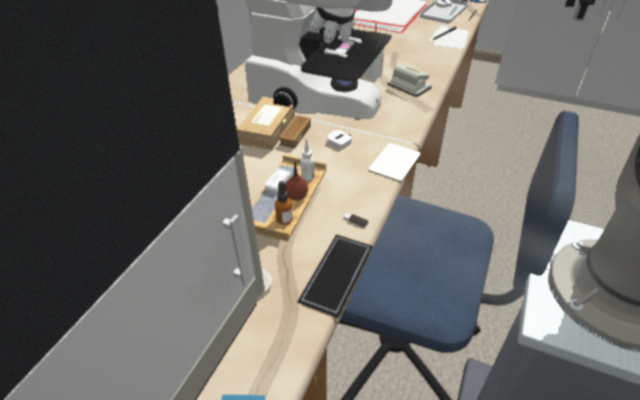

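```bash
cat > h.py <<'E'
import numpy as np, cv2
from rig import r, eyes, finder
from scipy.spatial.transform import Rotation as Ro
def cloud(c):
    im,d=eyes.grab_frame(c); k=eyes.camera_info(c); K,R,t=(np.array(k[q]) for q in('K','R','t'))
    v,u=np.mgrid[:400,:640]
    x,y=(u-K[0,2])/K[0,0],(v-K[1,2])/K[1,1]
    if c=='wrist':
        th=np.hypot(x,y); s=np.where(th>1e-6,np.tan(np.minimum(th,1.5))/np.maximum(th,1e-6),1); x,y=x*s,y*s
    P=(np.stack([x*d,y*d,d],-1)-t)@R
    P[d<=0]=np.nan
    return im,P
def st():
    s=r.sense(); A=Ro.from_rotvec(s['tcp_rot']).as_matrix()
    print('t',round(s['time'],2),'pos',s['ee_pos'].round(4),'tool x',A[:,0].round(3),'z',A[:,2].round(3),'open',round(s['opening'],4),'F',np.round(s['wrist_force'],1),'ff',s['finger_force'])
    return s
E
python3 - <<'E'
from h import *
im,P=cloud('scene')
g=lambda m:[ (round(a*100),round(b*100)) for a,b in m]
ok=(P[...,2]>0.13)&(P[...,0]<1.1)&(P[...,0]>-.2)&(abs(P[...,1])<1)
Q=P[ok]
for y0 in np.arange(-1,1,.1):
    q=Q[(Q[:,1]>=y0)&(Q[:,1]<y0+.1)&(np.hypot(Q[:,0],Q[:,1])>.3)]
    if len(q)>5: print(round(y0,2),len(q),'x',np.percentile(q[:,0],[1,10,50]).round(2),'zmax',q[:,2].max().round(2))
k=eyes.camera_info('wrist');print(k)
st()
E
```

```text
-0.8 37 x [0.18 0.2  0.2 ] zmax 0.32
-0.7 718 x [0.15 0.16 0.19] zmax 0.35
-0.6 952 x [0.15 0.15 0.63] zmax 0.35
-0.5 1819 x [0.58 0.61 0.79] zmax 0.34
-0.4 8705 x [0.58 0.62 0.79] zmax 0.35
-0.3 859 x [0.13 0.15 0.66] zmax 0.18
-0.0 2522 x [0.77 0.78 0.79] zmax 0.41
0.2 1632 x [0.56 0.56 0.56] zmax 0.49
0.3 16681 x [0.54 0.56 0.56] zmax 0.51
0.4 27629 x [0.55 0.55 0.56] zmax 0.53
0.5 27079 x [0.55 0.55 0.56] zmax 0.53
0.6 3405 x [0.56 0.56 0.56] zmax 0.3
{'K': array([[309.70691629,   0.        , 318.19875685],
       [  0.        , 309.70691629, 202.81676022],
       [  0.        ,   0.        ,   1.        ]]), 'R': array([[ 2.59564228e-01, -9.65725476e-01, -8.45903080e-04],
       [-9.12765944e-01, -2.45615849e-01,  3.26391155e-01],
       [-3.15412021e-01, -8.39473567e-02, -9.45234414e-01]]), 't': array([-0.67495188, -0.04335934,  0.38107789])}
t 1.15 pos [ 0.1754 -0.6518  0.4047] tool x [0.966 0.26  0.   ] z [ 0. -0. -1.] open 0.085 F [0.3 0.2 1. ] ff 0.0
```

Request:
step_arm:
  translation:
    - [0.0216,-0.0184,0]
    - [0.0432,-0.0368,0]
    - [0.0648,-0.0552,0]
    - [0.0864,-0.0736,0]
    - [0.108,-0.092,0]
  dr:
    - [0,0,-5]
    - [0,0,-10]
    - [0,0,-15]
    - [0,0,-20]
    - [0,0,-25]
  grip: 0.06

```text
time: 1.57
ee_pos: [0.2563, -0.5338, 0.4048]
tcp_rot: [2.949, 1.082, -0.0]
wrist_force: [0.5, 0.2, 0.9]
opening: 0.0599
finger_force: 0.0
```

Request:
step_arm:
  translation:
    - [0.0272,-0.0076,0]
    - [0.0544,-0.0152,0]
    - [0.0816,-0.0228,0]
    - [0.1088,-0.0304,0]
    - [0.136,-0.038,0]
  dr:
    - [0,0,-5]
    - [0,0,-10]
    - [0,0,-15]
    - [0,0,-20]
    - [0,0,-25]

```text
time: 1.98
ee_pos: [0.3359, -0.4172, 0.405]
tcp_rot: [2.645, 1.694, -0.0]
wrist_force: [-0.0, -0.3, -0.5]
opening: 0.0599
finger_force: 0.0
```

Request:
step_arm:
  translation:
    - [0.028,0.0046,0]
    - [0.056,0.0092,0]
    - [0.084,0.0138,0]
    - [0.112,0.0184,0]
    - [0.14,0.023,0]
  dr:
    - [0,0,-5]
    - [0,0,-10]
    - [0,0,-15]
    - [0,0,-20]
    - [0,0,-25]

```text
time: 2.4
ee_pos: [0.4159, -0.2999, 0.405]
tcp_rot: [2.215, 2.227, -0.0]
wrist_force: [0.7, -0.7, 0.2]
opening: 0.06
finger_force: 0.0
```

Request:
step_arm:
  translation:
    - [0.04,0.012,0]
    - [0.08,0.024,0]
    - [0.12,0.036,0]
    - [0.16,0.048,0]
    - [0.2,0.06,0]
  dr:
    - [0,0,0]
    - [0,0,0]
    - [0,0,0]
    - [0,0,0]
    - [0,0,0]

```text
time: 2.82
ee_pos: [0.4751, -0.0996, 0.4051]
tcp_rot: [2.22, 2.221, 0.0]
wrist_force: [1.3, -0.8, -0.7]
opening: 0.0601
finger_force: 0.0
```

Request:
step_arm:
  translation:
    - [0.014,0.025,0]
    - [0.028,0.05,0]
    - [0.042,0.075,0]
    - [0.056,0.1,0]
    - [0.07,0.125,0]
  dr:
    - [0,0,0]
    - [0,0,0]
    - [0,0,0]
    - [0,0,0]
    - [0,0,0]

```text
time: 3.23
ee_pos: [0.601, -0.0307, 0.4047]
tcp_rot: [2.22, 2.222, -0.0]
wrist_force: [0.6, 0.0, 0.4]
opening: 0.0605
finger_force: 0.0
```

Request:
step_arm:
  translation:
    - [0,0,0]
    - [0,0,0]
    - [0,0,0]
    - [0,0,0]
    - [0,0,0]
  dr:
    - [0,0,0]
    - [0,0,0]
    - [0,0,0]
    - [0,0,0]
    - [0,0,0]

```text
time: 3.65
ee_pos: [0.5992, -0.0324, 0.4048]
tcp_rot: [2.222, 2.221, -0.001]
wrist_force: [-0.2, 0.4, -0.5]
opening: 0.0599
finger_force: 0.0
```

Run:
```python
from h import *
s=st()
im,P=cloud('wrist'); cv2.imwrite('pics/w1.png',im); np.save('P1.npy',P)
for n in('board','mat','tile','dropper','blower','squeeze_bottle','cover_box','usb_stick','counter'):
    m=finder.mark_of('wrist',n); print(n,[(round(q['p'],2),[round(v,3) for v in q['position']]) for q in m[:2]])
    if n in('dropper','blower','squeeze_bottle','cover_box','mat','tile','board'):
        o=finder.outline_of('wrist',n)
        if o:
            M=o[0]['mask']&np.isfinite(P[...,2]); q=P[M]; np.save('m_'+n,o[0]['mask'])
            (cx,cy),wh,a=cv2.minAreaRect(q[:,:2].astype(np.float32)*1000)
            print('   mask p',round(o[0]['p'],2),M.sum(),'z',np.percentile(q[:,2],[2,50,98]).round(3),'rect',(round(cx),round(cy)),np.round(wh),round(a,1))
```

```text
t 3.65 pos [ 0.5992 -0.0324  0.4048] tool x [ 0.     1.    -0.001] z [-0.    -0.001 -1.   ] open 0.0599 F [-0.2  0.4 -0.5] ff 0.0
board [(0.66, [0.667, 0.013, 0.001]), (0.66, [0.494, 0.021, -0.0])]
   mask p 0.89 12182 z [0.01  0.012 0.026] rect (664, 15) [115. 244.] 4.9
mat [(0.74, [0.478, 0.161, -0.004])]
   mask p 0.58 5383 z [0.001 0.003 0.005] rect (294, 200) [193. 515.] 59.6
tile [(0.8, [0.48, -0.202, 0.002])]
   mask p 0.97 1364 z [0.002 0.006 0.008] rect (360, -406) [856. 121.] 59.4
dropper [(0.72, [0.626, 0.086, 0.01])]
   mask p 0.83 965 z [0.027 0.064 0.115] rect (629, 83) [35. 34.] 38.4
blower [(0.76, [0.636, 0.01, 0.011])]
   mask p 0.8 1649 z [0.035 0.057 0.097] rect (637, 10) [50. 49.] 8.1
squeeze_bottle [(0.8, [0.648, -0.059, 0.01])]
   mask p 0.9 1022 z [0.019 0.068 0.114] rect (640, -55) [31. 25.] 22.3
cover_box [(0.97, [0.696, -0.011, 0.012]), (0.31, [0.628, 0.086, 0.014])]
usb_stick [(0.67, [0.493, 0.02, 0.002])]
counter [(0.69, [0.637, -0.232, 0.002]), (0.18, [0.478, 0.161, -0.005])]
```

View pics/w1.png

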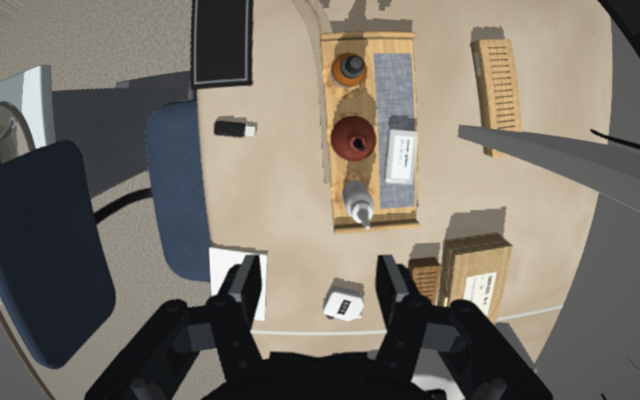

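```bash
cat > f.py <<'E'
from h import *
from scipy.optimize import least_squares
G={'dropper':(.629,.084),'blower':(.637,.01),'squeeze_bottle':(.641,-.057)}
B={'dropper':[(.02,.066,.0175),(.073,.085,.011)],'blower':[(.078,.105,.005)],'squeeze_bottle':[(.02,.07,.0155),(.078,.086,.010)]}
def circ(q,r,g):
    f=lambda c:np.hypot(q[:,0]-c[0],q[:,1]-c[1])-r
    s=least_squares(f,g,loss='soft_l1',f_scale=.001); return s.x,np.sqrt(np.mean(s.fun**2))if 0 else np.median(abs(f(s.x)))
def fits(P,G,dz=0,names=B):
    Q=P.reshape(-1,3); Q=Q[np.isfinite(Q[:,0])]
    for n in names:
        for lo,hi,r in B[n]:
            q=Q[(Q[:,2]>lo+dz)&(Q[:,2]<hi+dz)&(np.hypot(Q[:,0]-G[n][0],Q[:,1]-G[n][1])<r+.013)]
            if len(q)>8:
                c,e=circ(q,r,G[n]); print(n,(lo,hi),len(q),(c*1000).round(1),'res',(e*1000).round(1),'ztop',q[:,2].max().round(3))
def rect(P,x0,x1,y0,y1,z0,z1,k=2):
    Q=P.reshape(-1,3); q=Q[(Q[:,0]>x0)&(Q[:,0]<x1)&(Q[:,1]>y0)&(Q[:,1]<y1)&(Q[:,2]>z0)&(Q[:,2]<z1)]
    R=cv2.minAreaRect(q[:,:2].astype(np.float32)*1000); print('rect',len(q),np.round(R[0],1),np.round(R[1],1),round(R[2],1),'zmed',np.median(q[:,2]).round(4))
E
python3 - <<'E'
from f import *
for c in('w','scene','side'):
    P=np.load('P1.npy') if c=='w' else cloud(c)[1]
    print(c); fits(P,G); 
    rect(P,.672,.72,-.055,.04,.026,.034)
    rect(P,.43,.54,-.28,-.12,.0045,.0085)
    for n in('tile','mat','board'):
        if c!='w':
            o=finder.outline_of(c,n)
            if o:
                q=P[o[0]['mask']&np.isfinite(P[...,0])]; q=q[(abs(q[:,2]-{'tile':.006,'mat':.003,'board':.012}[n])<.01)]
                R=cv2.minAreaRect(q[:,:2].astype(np.float32)*1000); print(n,round(o[0]['p'],2),len(q),np.round(R[0]),np.round(R[1]),round(R[2],1))
    if c=='scene':
        q=P[(P[...,0]>.72)&(P[...,0]<.9)&(abs(P[...,1])<.2)&(P[...,2]>.04)]
        print('post',len(q),np.percentile(q,[1,50,99],axis=0).round(2))
P=np.load('P1.npy');print('spike',P[130,465:600:20].round(2), P[170,520:600:20].round(2))
E
```

```text
w
dropper (0.02, 0.066) 522 [630.7  85.2] res 2.2 ztop 0.066
dropper (0.073, 0.085) 66 [629.6  84.2] res 0.4 ztop 0.085
blower (0.078, 0.105) 65 [638.    8.2] res 0.5 ztop 0.105
squeeze_bottle (0.02, 0.07) 572 [642.4 -59.5] res 0.9 ztop 0.07
squeeze_bottle (0.078, 0.086) 154 [642.3 -59. ] res 0.6 ztop 0.086
rect 1502 [694.8 -11.5] [63.7 34.6] 88.7 zmed 0.0298
rect 1245 [ 480.5 -204.3] [120.4  83.5] 83.7 zmed 0.0058
scene
dropper (0.02, 0.066) 371 [629.9  83. ] res 1.1 ztop 0.066
dropper (0.073, 0.085) 69 [630.3  82.8] res 1.0 ztop 0.085
blower (0.078, 0.105) 40 [637.5   7.9] res 1.3 ztop 0.104
squeeze_bottle (0.02, 0.07) 291 [642.9 -59.4] res 1.0 ztop 0.07
squeeze_bottle (0.078, 0.086) 46 [643.  -59.5] res 1.6 ztop 0.086
rect 151 [694.8  -9.8] [66.5 35.9] 86.6 zmed 0.0282
rect 497 [ 478.5 -200.8] [120.5  83.8] 83.8 zmed 0.0053
tile 0.92 1087 [ 483. -209.] [136.  94.] 83.7
mat 0.91 3101 [481. 159.] [188.  83.] 90.0
board 0.93 1808 [662.  16.] [111. 240.] 4.2
post 3594 [[ 0.77 -0.2   0.04]
 [ 0.79  0.03  0.23]
 [ 0.86  0.04  0.4 ]]
side
dropper (0.02, 0.066) 344 [630.5  83.6] res 1.0 ztop 0.066
dropper (0.073, 0.085) 58 [630.5  83.3] res 0.7 ztop 0.085
blower (0.078, 0.105) 31 [638.6   8.5] res 0.7 ztop 0.105
squeeze_bottle (0.02, 0.07) 268 [643.1 -58.8] res 0.7 ztop 0.07
squeeze_bottle (0.078, 0.086) 43 [642.9 -58.6] res 1.0 ztop 0.086
rect 279 [695.  -10.5] [67.2 35.9] 86.9 zmed 0.0293
rect 785 [ 480.3 -201.9] [122.2  83.2] 82.9 zmed 0.0059
tile 0.94 1175 [ 481. -208.] [136.  89.] 83.9
mat 0.72 3220 [481. 160.] [184.  80.] 89.4
board 0.93 1801 [663.  17.] [109. 238.] 4.5
spike [[ 0.78  0.02  0.02]
 [ 0.78  0.03  0.07]
 [ 0.83  0.03  0.04]
 [ 0.89  0.03 -0.  ]
 [ 0.93  0.03  0.  ]
 [ 0.97  0.04 -0.  ]
 [ 1.02  0.05  0.  ]] [[ 0.89 -0.03  0.  ]
 [ 0.93 -0.03  0.  ]
 [ 0.78  0.02  0.2 ]
 [ 0.78  0.02  0.22]]
```

Request:
step_arm:
  translation:
    - [0.024,0.0062,0]
    - [0.048,0.0124,0]
    - [0.072,0.0186,0]
    - [0.096,0.0248,0]
    - [0.116,0.031,0]
  dr:
    - [0,0,0]
    - [0,0,0]
    - [0,0,0]
    - [0,0,0]
    - [0,0,0]
  grip: 0.022

```text
time: 5.32
ee_pos: [0.6308, 0.0866, 0.4048]
tcp_rot: [-2.219, -2.223, -0.001]
wrist_force: [0.4, -0.8, -0.1]
opening: 0.0218
finger_force: 0.0
```

Request:
step_arm:
  translation:
    - [0,0,0]
    - [0,0,0]
    - [0,0,0]
    - [0,0,0]
    - [0,0,0]
  dr:
    - [0,0,0]
    - [0,0,0]
    - [0,0,0]
    - [0,0,0]
    - [0,0,0]

```text
time: 5.73
ee_pos: [0.6308, 0.0832, 0.4046]
tcp_rot: [2.222, 2.22, -0.001]
wrist_force: [0.3, -0.6, 1.6]
opening: 0.022
finger_force: 0.0
```

Run:
```python
from h import *
P=np.load('P1.npy'); Q=P.reshape(-1,3)
def tips(Q,p):
    q=Q[(abs(Q[:,0]-p[0])<.07)&(abs(Q[:,1]-p[1])<.03)&(Q[:,2]>.15)&(Q[:,2]<.3)]
    print('tips below TCP mm',len(q),((p[2]-np.percentile(q[:,2],[0,1,3,10]))*1000).round(1), 'y off',np.percentile(q[q[:,2]<q[:,2].min()+.01][:,1]-p[1],[2,50,98]).round(3))
tips(Q,[.5992,-.0324,.4048])
s=st(); im,P=cloud('wrist'); tips(P.reshape(-1,3),s['ee_pos'])
C=cloud('scene')[1].reshape(-1,3); C=C[(C[:,0]>.4)&(C[:,0]<.8)&(C[:,1]>.2)&(C[:,1]<.35)&(C[:,2]>.05)&(C[:,2]<.6)]
print('cab',np.percentile(C,[0,1,50],axis=0).round(3))
```

```text
tips below TCP mm 11323 [169.2 164.4 160.7 151.1] y off [-0.01   0.006  0.011]
t 5.73 pos [0.6308 0.0832 0.4046] tool x [ 0.001  1.    -0.001] z [-0.    -0.001 -1.   ] open 0.022 F [ 0.3 -0.6  1.6] ff 0.0
tips below TCP mm 12620 [173.5 167.9 162.8 150.3] y off [-0.01   0.01   0.011]
cab [[0.54  0.28  0.05 ]
 [0.542 0.284 0.059]
 [0.559 0.32  0.325]]
```

Request:
step_arm:
  translation:
    - [-0.001,-0.0008,0.035]
    - [-0.001,-0.0008,0.07]
    - [-0.001,-0.0008,0.105]
    - [-0.0,-0.0008,0.135]
    - [0.0,-0.0008,0.158]
  dr:
    - [0,0,0]
    - [0,0,0]
    - [0,0,0]
    - [0,0,0]
    - [0,0,0]
  grip: 0.05

```text
time: 6.25
ee_pos: [0.6292, 0.0838, 0.244]
tcp_rot: [-2.22, -2.221, 0.003]
wrist_force: [0.0, 0.0, 0.4]
opening: 0.0496
finger_force: 0.0
```

Request:
step_arm:
  translation:
    - [0,0,0]
    - [0,0,0]
    - [0,0,0]
    - [0,0,0]
    - [0,0,0]
  dr:
    - [0,0,0]
    - [0,0,0]
    - [0,0,0]
    - [0,0,0]
    - [0,0,0]

```text
time: 6.67
ee_pos: [0.6307, 0.0848, 0.2488]
tcp_rot: [2.219, 2.221, 0.004]
wrist_force: [0.1, -0.4, -0.6]
opening: 0.0499
finger_force: 0.0
```

Request:
step_arm:
  translation:
    - [0,0,0]
    - [0,0,0]
    - [0,0,0]
    - [0,0,0]
    - [0,0,0]
  dr:
    - [0,0,0]
    - [0,0,0]
    - [0,0,0]
    - [0,0,0]
    - [0,0,0]
  grip: 0.015

```text
time: 7.08
ee_pos: [0.6303, 0.0848, 0.2477]
tcp_rot: [2.22, 2.222, 0.001]
wrist_force: [-2.1, -0.8, 6.1]
opening: 0.0176
finger_force: 58.7
```

Request:
step_arm:
  translation:
    - [0,0,0]
    - [0,0,0]
    - [0,0,0]
    - [0,0,0]
    - [0,0,0]
  dr:
    - [0,0,0]
    - [0,0,0]
    - [0,0,0]
    - [0,0,0]
    - [0,0,0]

```text
time: 7.5
ee_pos: [0.6302, 0.0848, 0.2477]
tcp_rot: [2.22, 2.222, 0.001]
wrist_force: [-0.3, -0.8, 6.6]
opening: 0.0178
finger_force: 58.7
```

Request:
step_arm:
  translation:
    - [0,0,-0.004]
    - [0,0,-0.01]
    - [0,0,-0.018]
    - [0,0,-0.026]
    - [0,0,-0.03]
  dr:
    - [0,0,0]
    - [0,0,0]
    - [0,0,0]
    - [0,0,0]
    - [0,0,0]

```text
time: 7.92
ee_pos: [0.6304, 0.0848, 0.2783]
tcp_rot: [2.22, 2.222, 0.002]
wrist_force: [-0.7, -0.4, -0.9]
opening: 0.0179
finger_force: 58.8
```

Run:
```python
from h import *
s=st(); im,P=cloud('scene'); cv2.imwrite('pics/s2.png',cv2.resize(im[120:260,210:370],None,fx=4,fy=4))
im,P=cloud('wrist'); cv2.imwrite('pics/w2.png',im)
```

```text
t 7.92 pos [0.6304 0.0848 0.2783] tool x [-0.001  1.     0.   ] z [ 0.002  0.    -1.   ] open 0.0179 F [-0.7 -0.4 -0.9] ff 58.81723541071551
```

View pics/s2.png

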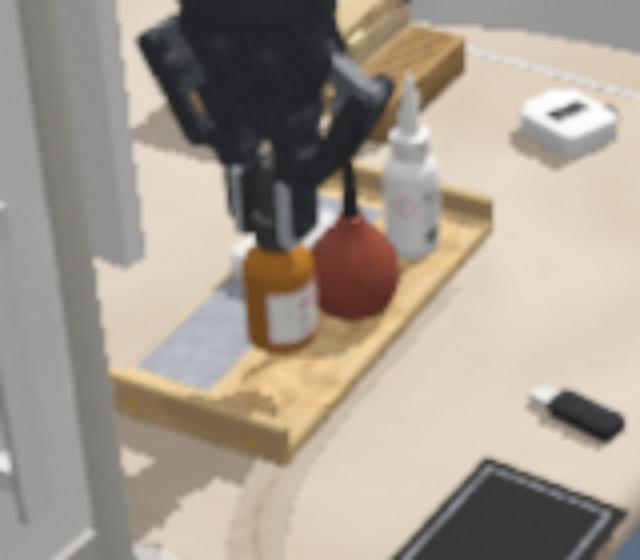

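Request:
step_arm:
  translation:
    - [0,-0.015,-0.015]
    - [0,-0.05,-0.03]
    - [0,-0.085,-0.04]
    - [0,-0.12,-0.04]
    - [0,-0.15,-0.04]
  dr:
    - [0,0,0]
    - [0,0,0]
    - [0,0,0]
    - [0,0,0]
    - [0,0,0]

```text
time: 8.43
ee_pos: [0.4779, 0.0845, 0.317]
tcp_rot: [2.22, 2.222, -0.0]
wrist_force: [-0.2, 0.4, -0.6]
opening: 0.0178
finger_force: 58.9
```

Request:
step_arm:
  translation:
    - [0.025,0,0]
    - [0.055,0,0]
    - [0.085,0,0]
    - [0.115,0,0]
    - [0.133,0,0]
  dr:
    - [0,0,0]
    - [0,0,0]
    - [0,0,0]
    - [0,0,0]
    - [0,0,0]

```text
time: 8.85
ee_pos: [0.4792, 0.2208, 0.3171]
tcp_rot: [-2.217, -2.225, -0.003]
wrist_force: [-0.2, 0.4, -0.3]
opening: 0.0182
finger_force: 58.9
```

Request:
step_arm:
  translation:
    - [0,0,0.01]
    - [0,0,0.03]
    - [0,0,0.05]
    - [0,0,0.065]
    - [0,0,0.071]
  dr:
    - [0,0,0]
    - [0,0,0]
    - [0,0,0]
    - [0,0,0]
    - [0,0,0]

```text
time: 9.27
ee_pos: [0.4791, 0.2164, 0.2433]
tcp_rot: [-2.22, -2.221, 0.006]
wrist_force: [0.5, -0.8, -1.2]
opening: 0.018
finger_force: 58.9
```

Request:
step_arm:
  translation:
    - [0,0,0]
    - [0,0,0]
    - [0,0,0]
    - [0,0,0]
    - [0,0,0]
  dr:
    - [0,0,0]
    - [0,0,0]
    - [0,0,0]
    - [0,0,0]
    - [0,0,0]

```text
time: 9.68
ee_pos: [0.4802, 0.2176, 0.2466]
tcp_rot: [2.22, 2.222, 0.002]
wrist_force: [-0.1, -0.5, -1.4]
opening: 0.0175
finger_force: 58.9
```

Request:
step_arm:
  translation:
    - [0,0,0.002]
    - [0,0,0.004]
    - [0,0,0.006]
    - [0,0,0.007]
    - [0,0,0.007]
  dr:
    - [0,0,0]
    - [0,0,0]
    - [0,0,0]
    - [0,0,0]
    - [0,0,0]

```text
time: 10.1
ee_pos: [0.4798, 0.2176, 0.2387]
tcp_rot: [2.22, 2.223, -0.0]
wrist_force: [-0.8, -1.1, 1.3]
opening: 0.0178
finger_force: 59.3
```

Request:
step_arm:
  translation:
    - [0,0,0]
    - [0,0,0]
    - [0,0,0]
    - [0,0,0]
    - [0,0,0]
  dr:
    - [0,0,0]
    - [0,0,0]
    - [0,0,0]
    - [0,0,0]
    - [0,0,0]

```text
time: 10.52
ee_pos: [0.4798, 0.2175, 0.2387]
tcp_rot: [-2.22, -2.223, -0.0]
wrist_force: [0.1, -0.3, 1.1]
opening: 0.0178
finger_force: 59.3
```

Request:
step_arm:
  translation:
    - [0,0,0]
    - [0,0,0]
    - [0,0,0]
    - [0,0,0]
    - [0,0,0]
  dr:
    - [0,0,0]
    - [0,0,0]
    - [0,0,0]
    - [0,0,0]
    - [0,0,0]
  grip: 0.05

```text
time: 10.93
ee_pos: [0.4799, 0.2175, 0.2387]
tcp_rot: [2.22, 2.223, 0.0]
wrist_force: [-0.7, -1.0, 0.3]
opening: 0.0501
finger_force: 0.0
```

Request:
step_arm:
  translation:
    - [0,0,-0.02]
    - [0,0,-0.055]
    - [0,0,-0.09]
    - [0,0,-0.12]
    - [0,0,-0.13]
  dr:
    - [0,0,0]
    - [0,0,0]
    - [0,0,0]
    - [0,0,0]
    - [0,0,0]

```text
time: 11.35
ee_pos: [0.4806, 0.2185, 0.3732]
tcp_rot: [2.218, 2.221, 0.01]
wrist_force: [0.1, 1.1, 0.3]
opening: 0.0498
finger_force: 0.0
```

Request:
step_arm:
  translation:
    - [-0.02,0.015,0]
    - [-0.042,0.032,0]
    - [-0.065,0.048,0]
    - [-0.087,0.065,0]
    - [-0.109,0.082,0]
  dr:
    - [0,0,0]
    - [0,0,0]
    - [0,0,0]
    - [0,0,0]
    - [0,0,0]
  grip: 0.04

```text
time: 11.77
ee_pos: [0.5624, 0.1073, 0.3682]
tcp_rot: [-2.22, -2.223, 0.001]
wrist_force: [0.1, 0.1, -1.0]
opening: 0.04
finger_force: 0.0
```

Request:
step_arm:
  translation:
    - [-0.025,0.019,0]
    - [-0.05,0.038,0]
    - [-0.075,0.057,0]
    - [-0.095,0.072,0]
    - [-0.1,0.076,0]
  dr:
    - [0,0,0]
    - [0,0,0]
    - [0,0,0]
    - [0,0,0]
    - [0,0,0]

```text
time: 12.18
ee_pos: [0.6399, 0.0033, 0.3675]
tcp_rot: [2.226, 2.214, -0.003]
wrist_force: [0.1, -1.1, -0.5]
opening: 0.0399
finger_force: 0.0
```

Request:
step_arm:
  translation:
    - [0,0,0]
    - [0,0,0]
    - [0,0,0]
    - [0,0,0]
    - [0,0,0]
  dr:
    - [0,0,0]
    - [0,0,0]
    - [0,0,0]
    - [0,0,0]
    - [0,0,0]

```text
time: 12.6
ee_pos: [0.6375, 0.0101, 0.3689]
tcp_rot: [-2.218, -2.225, -0.0]
wrist_force: [-0.8, 0.7, -0.2]
opening: 0.0404
finger_force: 0.0
```

Run:
```python
from f import *
s=st(); G['dropper']=(.48,.2175)
for c in('scene','side'):
    P=cloud(c)[1]; print(c); fits(P,G,-.009,['dropper']);fits(P,G,0,['blower','squeeze_bottle'])
P=cloud('wrist')[1];fits(P,G,0,['blower','squeeze_bottle'])
```

```text
t 12.6 pos [0.6375 0.0101 0.3689] tool x [-0.003  1.     0.   ] z [ 0.  0. -1.] open 0.0404 F [-0.8  0.7 -0.2] ff 0.0
scene
dropper (0.02, 0.066) 492 [479.5 216. ] res 0.9 ztop 0.057
dropper (0.073, 0.085) 85 [479.9 215.9] res 0.8 ztop 0.076
blower (0.078, 0.105) 39 [637.5   7.8] res 1.0 ztop 0.104
squeeze_bottle (0.02, 0.07) 291 [642.8 -59.3] res 1.1 ztop 0.069
squeeze_bottle (0.078, 0.086) 44 [643.4 -58.6] res 1.6 ztop 0.086
side
dropper (0.02, 0.066) 429 [480.1 216.7] res 0.9 ztop 0.057
dropper (0.073, 0.085) 63 [480.2 216.4] res 0.6 ztop 0.076
blower (0.078, 0.105) 34 [637.8   8.8] res 1.0 ztop 0.104
squeeze_bottle (0.02, 0.07) 272 [643.2 -58.9] res 0.9 ztop 0.07
squeeze_bottle (0.078, 0.086) 38 [643.  -57.9] res 0.9 ztop 0.086
blower (0.078, 0.105) 105 [636.3   7.2] res 0.5 ztop 0.105
squeeze_bottle (0.02, 0.07) 782 [642.1 -59.9] res 0.7 ztop 0.07
squeeze_bottle (0.078, 0.086) 189 [642.2 -59.3] res 0.6 ztop 0.086
```

Request:
step_arm:
  translation:
    - [-0.002,0,0.03]
    - [-0.002,0,0.06]
    - [-0.002,0,0.09]
    - [-0.002,0,0.11]
    - [-0.002,0,0.119]
  dr:
    - [0,0,0]
    - [0,0,0]
    - [0,0,0]
    - [0,0,0]
    - [0,0,0]

```text
time: 13.17
ee_pos: [0.6368, 0.0065, 0.2465]
tcp_rot: [-2.218, -2.221, 0.006]
wrist_force: [-0.0, -0.4, 1.2]
opening: 0.04
finger_force: 0.0
```

Request:
step_arm:
  translation:
    - [0,0,0]
    - [0,0,0]
    - [0,0,0]
    - [0,0,0]
    - [0,0,0]
  dr:
    - [0,0,0]
    - [0,0,0]
    - [0,0,0]
    - [0,0,0]
    - [0,0,0]

```text
time: 13.58
ee_pos: [0.6386, 0.0068, 0.2512]
tcp_rot: [2.219, 2.221, 0.003]
wrist_force: [-0.1, 0.4, -0.3]
opening: 0.0401
finger_force: 0.0
```

Request:
step_arm:
  translation:
    - [0,0,0]
    - [0,0,0]
    - [0,0,0]
    - [0,0,0]
    - [0,0,0]
  dr:
    - [0,0,0]
    - [0,0,0]
    - [0,0,0]
    - [0,0,0]
    - [0,0,0]
  grip: 0.004

```text
time: 14.0
ee_pos: [0.6382, 0.0067, 0.2502]
tcp_rot: [2.22, 2.222, 0.001]
wrist_force: [0.2, -0.7, 4.2]
opening: 0.0078
finger_force: 58.5
```

Request:
step_arm:
  translation:
    - [0,0,0]
    - [0,0,0]
    - [0,0,0]
    - [0,0,0]
    - [0,0,0]
  dr:
    - [0,0,0]
    - [0,0,0]
    - [0,0,0]
    - [0,0,0]
    - [0,0,0]

```text
time: 14.42
ee_pos: [0.6382, 0.0067, 0.2502]
tcp_rot: [2.22, 2.222, 0.001]
wrist_force: [-1.3, 0.6, 5.1]
opening: 0.0082
finger_force: 58.5
```

Request:
step_arm:
  translation:
    - [0,0,-0.004]
    - [0,0,-0.01]
    - [0,0,-0.018]
    - [0,0,-0.026]
    - [0,0,-0.03]
  dr:
    - [0,0,0]
    - [0,0,0]
    - [0,0,0]
    - [0,0,0]
    - [0,0,0]

```text
time: 14.83
ee_pos: [0.6384, 0.0068, 0.2813]
tcp_rot: [2.22, 2.222, 0.002]
wrist_force: [0.2, -0.8, -0.3]
opening: 0.0081
finger_force: 58.4
```

Request:
step_arm:
  translation:
    - [0,-0.015,-0.015]
    - [0,-0.05,-0.03]
    - [0,-0.085,-0.04]
    - [0,-0.12,-0.04]
    - [0,-0.158,-0.04]
  dr:
    - [0,0,0]
    - [0,0,0]
    - [0,0,0]
    - [0,0,0]
    - [0,0,0]

```text
time: 15.25
ee_pos: [0.4791, 0.0067, 0.3208]
tcp_rot: [2.219, 2.221, 0.003]
wrist_force: [0.0, 0.6, -0.9]
opening: 0.0081
finger_force: 58.6
```

Request:
step_arm:
  translation:
    - [0.03,0,0]
    - [0.065,0,0]
    - [0.1,0,0]
    - [0.13,0,0]
    - [0.152,0,0]
  dr:
    - [0,0,0]
    - [0,0,0]
    - [0,0,0]
    - [0,0,0]
    - [0,0,0]

```text
time: 15.67
ee_pos: [0.4795, 0.1615, 0.3206]
tcp_rot: [2.218, 2.225, 0.003]
wrist_force: [-0.6, -0.2, -0.2]
opening: 0.0078
finger_force: 58.6
```

Request:
step_arm:
  translation:
    - [0,0,0.01]
    - [0,0,0.03]
    - [0,0,0.05]
    - [0,0,0.065]
    - [0,0,0.07]
  dr:
    - [0,0,0]
    - [0,0,0]
    - [0,0,0]
    - [0,0,0]
    - [0,0,0]

```text
time: 16.08
ee_pos: [0.4792, 0.1576, 0.2478]
tcp_rot: [-2.22, -2.222, 0.005]
wrist_force: [0.3, -0.2, -0.7]
opening: 0.0085
finger_force: 58.6
```

Request:
step_arm:
  translation:
    - [0,0,0]
    - [0,0,0]
    - [0,0,0]
    - [0,0,0]
    - [0,0,0]
  dr:
    - [0,0,0]
    - [0,0,0]
    - [0,0,0]
    - [0,0,0]
    - [0,0,0]

```text
time: 16.5
ee_pos: [0.4802, 0.1586, 0.2505]
tcp_rot: [2.22, 2.222, 0.002]
wrist_force: [-0.4, 0.2, -1.0]
opening: 0.0082
finger_force: 58.6
```

Request:
step_arm:
  translation:
    - [0,0,0.002]
    - [0,0,0.004]
    - [0,0,0.006]
    - [0,0,0.008]
    - [0,0,0.008]
  dr:
    - [0,0,0]
    - [0,0,0]
    - [0,0,0]
    - [0,0,0]
    - [0,0,0]

```text
time: 16.92
ee_pos: [0.4798, 0.1585, 0.2413]
tcp_rot: [-2.22, -2.222, 0.001]
wrist_force: [0.5, 0.2, -0.7]
opening: 0.0078
finger_force: 59.0
```

Request:
step_arm:
  translation:
    - [0,0,0]
    - [0,0,0]
    - [0,0,0]
    - [0,0,0]
    - [0,0,0]
  dr:
    - [0,0,0]
    - [0,0,0]
    - [0,0,0]
    - [0,0,0]
    - [0,0,0]

```text
time: 17.33
ee_pos: [0.4799, 0.1585, 0.2417]
tcp_rot: [2.22, 2.223, 0.0]
wrist_force: [-0.2, -0.7, -0.3]
opening: 0.0083
finger_force: 59.0
```

Request:
step_arm:
  translation:
    - [0,0,0.0006]
    - [0,0,0.0006]
    - [0,0,0.0006]
    - [0,0,0.0006]
    - [0,0,0.0006]
  dr:
    - [0,0,0]
    - [0,0,0]
    - [0,0,0]
    - [0,0,0]
    - [0,0,0]
  grip: 0.04

```text
time: 17.75
ee_pos: [0.4799, 0.1585, 0.2411]
tcp_rot: [2.22, 2.223, 0.0]
wrist_force: [0.2, -0.7, 0.4]
opening: 0.0401
finger_force: 0.0
```

Request:
step_arm:
  translation:
    - [0,0,-0.02]
    - [0,0,-0.055]
    - [0,0,-0.09]
    - [0,0,-0.12]
    - [0,0,-0.13]
  dr:
    - [0,0,0]
    - [0,0,0]
    - [0,0,0]
    - [0,0,0]
    - [0,0,0]

```text
time: 18.17
ee_pos: [0.4808, 0.1595, 0.3755]
tcp_rot: [2.218, 2.22, 0.009]
wrist_force: [0.5, -0.2, 0.3]
opening: 0.0399
finger_force: 0.0
```

Request:
step_arm:
  translation:
    - [-0.02,0.015,0]
    - [-0.042,0.032,0]
    - [-0.065,0.048,0]
    - [-0.087,0.065,0]
    - [-0.109,0.082,0]
  dr:
    - [0,0,0]
    - [0,0,0]
    - [0,0,0]
    - [0,0,0]
    - [0,0,0]
  grip: 0.055

```text
time: 18.58
ee_pos: [0.5624, 0.0483, 0.3706]
tcp_rot: [-2.22, -2.222, 0.001]
wrist_force: [-0.4, 1.0, 0.2]
opening: 0.0548
finger_force: 0.0
```

Request:
step_arm:
  translation:
    - [-0.025,0.019,0]
    - [-0.05,0.038,0]
    - [-0.075,0.057,0]
    - [-0.1,0.075,0]
    - [-0.108,0.081,0]
  dr:
    - [0,0,0]
    - [0,0,0]
    - [0,0,0]
    - [0,0,0]
    - [0,0,0]

```text
time: 19.0
ee_pos: [0.6448, -0.0638, 0.3699]
tcp_rot: [2.226, 2.215, -0.003]
wrist_force: [-0.0, -1.8, -0.3]
opening: 0.0551
finger_force: 0.0
```

Request:
step_arm:
  translation:
    - [0,0,0]
    - [0,0,0]
    - [0,0,0]
    - [0,0,0]
    - [0,0,0]
  dr:
    - [0,0,0]
    - [0,0,0]
    - [0,0,0]
    - [0,0,0]
    - [0,0,0]

```text
time: 19.42
ee_pos: [0.6426, -0.0567, 0.3714]
tcp_rot: [-2.218, -2.225, -0.0]
wrist_force: [0.2, 0.1, -0.4]
opening: 0.055
finger_force: 0.0
```

Run:
```python
from f import *
s=st(); G['dropper']=(.48,.2165); G['blower']=(.48,.16)
P=cloud('scene')[1]; fits(P,G,-.009,['dropper','blower'])
P=cloud('side')[1]; fits(P,G,-.009,['dropper','blower'])
```

```text
t 19.42 pos [ 0.6426 -0.0567  0.3714] tool x [-0.003  1.     0.   ] z [ 0.  0. -1.] open 0.055 F [ 0.2  0.1 -0.4] ff 0.0
dropper (0.02, 0.066) 499 [479.4 215.9] res 1.0 ztop 0.057
dropper (0.073, 0.085) 89 [479.7 215.8] res 0.8 ztop 0.076
blower (0.078, 0.105) 53 [480.4 160. ] res 0.8 ztop 0.096
dropper (0.02, 0.066) 436 [480.  216.6] res 0.8 ztop 0.057
dropper (0.073, 0.085) 65 [480.5 217. ] res 0.5 ztop 0.076
blower (0.078, 0.105) 44 [480.2 160.1] res 0.8 ztop 0.096
```

Request:
step_arm:
  translation:
    - [-0.002,0,0.025]
    - [-0.0025,0,0.05]
    - [-0.0025,0,0.075]
    - [-0.0025,0,0.095]
    - [-0.0025,0,0.11]
  dr:
    - [0,0,0]
    - [0,0,0]
    - [0,0,0]
    - [0,0,0]
    - [0,0,0]

```text
time: 19.93
ee_pos: [0.6424, -0.0606, 0.2592]
tcp_rot: [-2.219, -2.222, 0.002]
wrist_force: [-0.4, -1.1, 0.0]
opening: 0.0548
finger_force: 0.0
```

Request:
step_arm:
  translation:
    - [0,0,0.01]
    - [0,0,0.018]
    - [0,0,0.025]
    - [0,0,0.03]
    - [0,0,0.033]
  dr:
    - [0,0,0]
    - [0,0,0]
    - [0,0,0]
    - [0,0,0]
    - [0,0,0]

```text
time: 20.35
ee_pos: [0.6433, -0.0608, 0.2281]
tcp_rot: [2.22, 2.222, 0.001]
wrist_force: [-0.3, 0.8, 0.7]
opening: 0.0548
finger_force: 0.0
```

Request:
step_arm:
  translation:
    - [0,0,0]
    - [0,0,0]
    - [0,0,0]
    - [0,0,0]
    - [0,0,0]
  dr:
    - [0,0,0]
    - [0,0,0]
    - [0,0,0]
    - [0,0,0]
    - [0,0,0]

```text
time: 20.77
ee_pos: [0.6433, -0.0609, 0.2286]
tcp_rot: [2.22, 2.222, 0.001]
wrist_force: [0.7, -0.1, -1.0]
opening: 0.0548
finger_force: 0.0
```

Request:
step_arm:
  translation:
    - [0,0,0.001]
    - [0,0,0.0015]
    - [0,0,0.0015]
    - [0,0,0.0015]
    - [0,0,0.0015]
  dr:
    - [0,0,0]
    - [0,0,0]
    - [0,0,0]
    - [0,0,0]
    - [0,0,0]

```text
time: 21.18
ee_pos: [0.6431, -0.0608, 0.2266]
tcp_rot: [-2.22, -2.223, 0.0]
wrist_force: [-1.4, -0.2, -0.3]
opening: 0.055
finger_force: 0.0
```

Request:
step_arm:
  translation:
    - [0,0,0]
    - [0,0,0]
    - [0,0,0]
    - [0,0,0]
    - [0,0,0]
  dr:
    - [0,0,0]
    - [0,0,0]
    - [0,0,0]
    - [0,0,0]
    - [0,0,0]
  grip: 0.02

```text
time: 21.6
ee_pos: [0.6434, -0.0609, 0.227]
tcp_rot: [2.22, 2.222, 0.001]
wrist_force: [0.6, -1.5, 1.9]
opening: 0.028
finger_force: 59.3
```

Request:
step_arm:
  translation:
    - [0,0,0]
    - [0,0,0]
    - [0,0,0]
    - [0,0,0]
    - [0,0,0]
  dr:
    - [0,0,0]
    - [0,0,0]
    - [0,0,0]
    - [0,0,0]
    - [0,0,0]

```text
time: 22.02
ee_pos: [0.6434, -0.0609, 0.227]
tcp_rot: [2.22, 2.222, 0.001]
wrist_force: [-0.1, -1.2, 4.4]
opening: 0.028
finger_force: 59.5
```

Request:
step_arm:
  translation:
    - [0,0,-0.004]
    - [0,0,-0.01]
    - [0,0,-0.018]
    - [0,0,-0.026]
    - [0,0,-0.03]
  dr:
    - [0,0,0]
    - [0,0,0]
    - [0,0,0]
    - [0,0,0]
    - [0,0,0]

```text
time: 22.43
ee_pos: [0.6434, -0.0607, 0.2581]
tcp_rot: [2.22, 2.222, 0.002]
wrist_force: [0.1, -0.4, -0.1]
opening: 0.0283
finger_force: 59.2
```

Run:
```python
from f import *
s=st(); G['squeeze_bottle']=(.643,-.059)
P=cloud('scene')[1]; rect(P,.672,.72,-.055,.04,.026,.034); fits(P,G,.03,['squeeze_bottle']); fits(P,G,.015,['squeeze_bottle'])
```

```text
t 22.43 pos [ 0.6434 -0.0607  0.2581] tool x [-0.001  1.     0.   ] z [ 0.001  0.    -1.   ] open 0.0283 F [ 0.1 -0.4 -0.1] ff 59.16989716468379
rect 252 [694.6 -11.6] [66.  35.3] 87.3 zmed 0.0283
squeeze_bottle (0.02, 0.07) 339 [642.9 -58.8] res 1.4 ztop 0.1
squeeze_bottle (0.078, 0.086) 74 [645.  -56.6] res 3.6 ztop 0.116
squeeze_bottle (0.02, 0.07) 223 [643.2 -58.8] res 0.9 ztop 0.085
squeeze_bottle (0.078, 0.086) 83 [643.9 -54.6] res 3.5 ztop 0.101
```

Request:
step_arm:
  translation:
    - [0,-0.015,-0.015]
    - [0,-0.05,-0.03]
    - [0,-0.085,-0.04]
    - [0,-0.125,-0.04]
    - [0,-0.163,-0.04]
  dr:
    - [0,0,0]
    - [0,0,0]
    - [0,0,0]
    - [0,0,0]
    - [0,0,0]

```text
time: 22.9
ee_pos: [0.4785, -0.0609, 0.2972]
tcp_rot: [2.219, 2.222, 0.001]
wrist_force: [1.1, 0.0, -0.6]
opening: 0.028
finger_force: 59.3
```

Request:
step_arm:
  translation:
    - [0.035,0,0]
    - [0.07,0,0]
    - [0.105,0,0]
    - [0.14,0,0]
    - [0.164,0,0]
  dr:
    - [0,0,0]
    - [0,0,0]
    - [0,0,0]
    - [0,0,0]
    - [0,0,0]

```text
time: 23.32
ee_pos: [0.4795, 0.1063, 0.2973]
tcp_rot: [2.218, 2.225, 0.003]
wrist_force: [-0.2, -0.5, -0.1]
opening: 0.0283
finger_force: 59.3
```

Request:
step_arm:
  translation:
    - [0,0,0.01]
    - [0,0,0.03]
    - [0,0,0.05]
    - [0,0,0.065]
    - [0,0,0.07]
  dr:
    - [0,0,0]
    - [0,0,0]
    - [0,0,0]
    - [0,0,0]
    - [0,0,0]

```text
time: 23.73
ee_pos: [0.4791, 0.1023, 0.2246]
tcp_rot: [-2.219, -2.221, 0.005]
wrist_force: [0.2, -0.7, -0.7]
opening: 0.028
finger_force: 59.3
```

Request:
step_arm:
  translation:
    - [0,0,0]
    - [0,0,0]
    - [0,0,0]
    - [0,0,0]
    - [0,0,0]
  dr:
    - [0,0,0]
    - [0,0,0]
    - [0,0,0]
    - [0,0,0]
    - [0,0,0]

```text
time: 24.15
ee_pos: [0.4803, 0.103, 0.2274]
tcp_rot: [2.22, 2.222, 0.002]
wrist_force: [0.5, 0.2, -0.7]
opening: 0.0279
finger_force: 59.3
```

Request:
step_arm:
  translation:
    - [0,0,0.002]
    - [0,0,0.004]
    - [0,0,0.006]
    - [0,0,0.008]
    - [0,0,0.0085]
  dr:
    - [0,0,0]
    - [0,0,0]
    - [0,0,0]
    - [0,0,0]
    - [0,0,0]

```text
time: 24.57
ee_pos: [0.48, 0.103, 0.2179]
tcp_rot: [2.22, 2.222, -0.001]
wrist_force: [-0.8, -1.0, 6.6]
opening: 0.028
finger_force: 60.1
```

Request:
step_arm:
  translation:
    - [0,0,0]
    - [0,0,0]
    - [0,0,0]
    - [0,0,0]
    - [0,0,0]
  dr:
    - [0,0,0]
    - [0,0,0]
    - [0,0,0]
    - [0,0,0]
    - [0,0,0]

```text
time: 24.98
ee_pos: [0.48, 0.103, 0.2181]
tcp_rot: [-2.22, -2.223, -0.0]
wrist_force: [-0.6, 0.1, -0.8]
opening: 0.028
finger_force: 59.3
```

Request:
step_arm:
  translation:
    - [0,0,0]
    - [0,0,0]
    - [0,0,0]
    - [0,0,0]
    - [0,0,0]
  dr:
    - [0,0,0]
    - [0,0,0]
    - [0,0,0]
    - [0,0,0]
    - [0,0,0]
  grip: 0.055

```text
time: 25.4
ee_pos: [0.48, 0.103, 0.2181]
tcp_rot: [2.22, 2.223, 0.0]
wrist_force: [0.2, -0.0, -0.9]
opening: 0.055
finger_force: 0.0
```

Request:
step_arm:
  translation:
    - [0,0,-0.02]
    - [0,0,-0.055]
    - [0,0,-0.09]
    - [0,0,-0.13]
    - [0,0,-0.16]
  dr:
    - [0,0,0]
    - [0,0,0]
    - [0,0,0]
    - [0,0,0]
    - [0,0,0]

```text
time: 25.82
ee_pos: [0.48, 0.1034, 0.3809]
tcp_rot: [2.219, 2.223, 0.003]
wrist_force: [1.4, 0.8, -0.6]
opening: 0.0552
finger_force: 0.0
```

Request:
step_arm:
  translation:
    - [-0.012,0.018,0]
    - [-0.025,0.045,0]
    - [-0.038,0.07,0]
    - [-0.05,0.095,0]
    - [-0.06,0.12,0]
  dr:
    - [0,0,0]
    - [0,0,0]
    - [0,0,0]
    - [0,0,0]
    - [0,0,0]

```text
time: 26.23
ee_pos: [0.6011, 0.0418, 0.3781]
tcp_rot: [2.221, 2.221, -0.001]
wrist_force: [0.5, -0.3, -0.7]
opening: 0.0552
finger_force: 0.0
```

Request:
step_arm:
  translation:
    - [-0.012,0.02,0]
    - [-0.025,0.045,0]
    - [-0.038,0.07,0]
    - [-0.05,0.09,0]
    - [-0.054,0.095,0]
  dr:
    - [0,0,0]
    - [0,0,0]
    - [0,0,0]
    - [0,0,0]
    - [0,0,0]

```text
time: 26.65
ee_pos: [0.6974, -0.0138, 0.3772]
tcp_rot: [2.223, 2.218, -0.0]
wrist_force: [-0.8, -0.5, -0.9]
opening: 0.0549
finger_force: 0.0
```

Request:
step_arm:
  translation:
    - [0,0,0]
    - [0,0,0]
    - [0,0,0]
    - [0,0,0]
    - [0,0,0]
  dr:
    - [0,0,0]
    - [0,0,0]
    - [0,0,0]
    - [0,0,0]
    - [0,0,0]

```text
time: 27.07
ee_pos: [0.6944, -0.0098, 0.3785]
tcp_rot: [2.219, 2.224, 0.0]
wrist_force: [-0.9, -0.1, 0.3]
opening: 0.055
finger_force: 0.0
```

Run:
```python
from f import *
s=st(); G['dropper']=(.48,.2165); G['blower']=(.48,.16);G['squeeze_bottle']=(.48,.1045)
for c in('scene','side'):
    P=cloud(c)[1]; fits(P,G,-.009); rect(P,.672,.72,-.055,.04,.026,.034)
im,P=cloud('wrist'); cv2.imwrite('pics/w3.png',im); rect(P,.672,.72,-.055,.04,.026,.034)
```

```text
t 27.07 pos [ 0.6944 -0.0098  0.3785] tool x [-0.002  1.    -0.   ] z [ 0. -0. -1.] open 0.055 F [-0.9 -0.1  0.3] ff 0.0
dropper (0.02, 0.066) 497 [479.5 215.9] res 0.9 ztop 0.057
dropper (0.073, 0.085) 91 [479.7 215.8] res 0.7 ztop 0.076
blower (0.078, 0.105) 52 [480.  159.4] res 0.8 ztop 0.094
squeeze_bottle (0.02, 0.07) 378 [479.5 104.4] res 0.9 ztop 0.061
squeeze_bottle (0.078, 0.086) 71 [479.5 104.7] res 1.3 ztop 0.077
rect 247 [694.3 -11. ] [66.2 36.9] 87.3 zmed 0.0283
dropper (0.02, 0.066) 427 [480.1 216.7] res 0.8 ztop 0.057
dropper (0.073, 0.085) 62 [480.2 216.6] res 0.6 ztop 0.076
blower (0.078, 0.105) 43 [480.2 160.5] res 0.7 ztop 0.095
squeeze_bottle (0.02, 0.07) 326 [480.1 105. ] res 0.7 ztop 0.061
squeeze_bottle (0.078, 0.086) 55 [479.6 105.2] res 0.8 ztop 0.077
rect 302 [695.2 -11.1] [66.5 35.6] 87.6 zmed 0.0295
rect 1820 [694.8 -12.2] [65.1 34. ] 88.1 zmed 0.0297
```

View pics/w3.png

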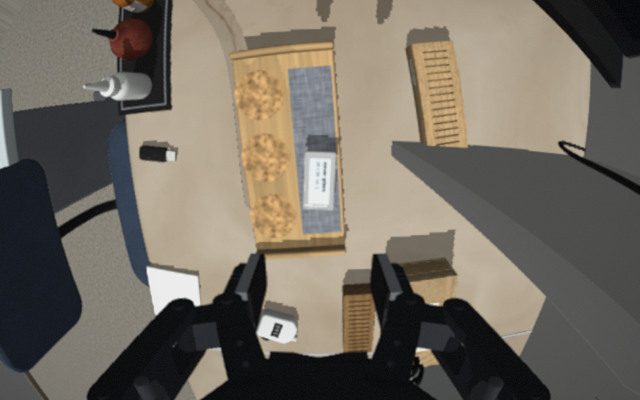

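Request:
step_arm:
  translation:
    - [-0.001,0.0002,0.03]
    - [-0.0017,0.0004,0.065]
    - [-0.0017,0.0004,0.1]
    - [-0.0017,0.0004,0.13]
    - [-0.0017,0.0004,0.15]
  dr:
    - [0,0,1]
    - [0,0,2]
    - [0,0,2]
    - [0,0,2]
    - [0,0,2]

```text
time: 27.63
ee_pos: [0.6942, -0.0127, 0.2247]
tcp_rot: [-2.257, -2.182, 0.005]
wrist_force: [-0.2, -0.2, 0.3]
opening: 0.055
finger_force: 0.0
```

Request:
step_arm:
  translation:
    - [0,0,0.012]
    - [0,0,0.022]
    - [0,0,0.03]
    - [0,0,0.036]
    - [0,0,0.039]
  dr:
    - [0,0,0]
    - [0,0,0]
    - [0,0,0]
    - [0,0,0]
    - [0,0,0]

```text
time: 28.05
ee_pos: [0.6958, -0.0124, 0.1893]
tcp_rot: [2.258, 2.183, 0.001]
wrist_force: [-0.6, -1.0, -0.0]
opening: 0.055
finger_force: 0.0
```

Request:
step_arm:
  translation:
    - [0,0,0]
    - [0,0,0]
    - [0,0,0]
    - [0,0,0]
    - [0,0,0]
  dr:
    - [0,0,0]
    - [0,0,0]
    - [0,0,0]
    - [0,0,0]
    - [0,0,0]

```text
time: 28.47
ee_pos: [0.6957, -0.0125, 0.1897]
tcp_rot: [2.258, 2.183, 0.001]
wrist_force: [-0.0, 0.2, -0.6]
opening: 0.0551
finger_force: 0.0
```

Request:
step_arm:
  translation:
    - [0,0,0.001]
    - [0,0,0.002]
    - [0,0,0.0025]
    - [0,0,0.0025]
    - [0,0,0.0025]
  dr:
    - [0,0,0]
    - [0,0,0]
    - [0,0,0]
    - [0,0,0]
    - [0,0,0]

```text
time: 28.88
ee_pos: [0.6954, -0.0125, 0.1865]
tcp_rot: [-2.259, -2.183, 0.0]
wrist_force: [-0.5, 0.4, -0.1]
opening: 0.055
finger_force: 0.0
```

Request:
step_arm:
  translation:
    - [0,0,0]
    - [0,0,0]
    - [0,0,0]
    - [0,0,0]
    - [0,0,0]
  dr:
    - [0,0,0]
    - [0,0,0]
    - [0,0,0]
    - [0,0,0]
    - [0,0,0]
  grip: 0.025

```text
time: 29.3
ee_pos: [0.6957, -0.0124, 0.1869]
tcp_rot: [2.259, 2.183, 0.001]
wrist_force: [0.1, -0.4, 1.6]
opening: 0.0326
finger_force: 61.1
```

Request:
step_arm:
  translation:
    - [0,0,0]
    - [0,0,0]
    - [0,0,0]
    - [0,0,0]
    - [0,0,0]
  dr:
    - [0,0,0]
    - [0,0,0]
    - [0,0,0]
    - [0,0,0]
    - [0,0,0]

```text
time: 29.72
ee_pos: [0.6957, -0.0124, 0.1869]
tcp_rot: [2.259, 2.183, 0.001]
wrist_force: [1.0, 0.2, 4.7]
opening: 0.0319
finger_force: 61.3
```

Request:
step_arm:
  translation:
    - [0,0,-0.005]
    - [0,0,-0.015]
    - [0,0,-0.03]
    - [0,0,-0.05]
    - [0,0,-0.06]
  dr:
    - [0,0,0]
    - [0,0,0]
    - [0,0,0]
    - [0,0,0]
    - [0,0,0]

```text
time: 30.13
ee_pos: [0.6962, -0.0123, 0.2499]
tcp_rot: [2.257, 2.182, 0.004]
wrist_force: [0.3, -0.4, -0.0]
opening: 0.0324
finger_force: 60.7
```

Run:
```python
from f import *
s=st()
for c in('scene','side','wrist'):
    P=cloud(c)[1]; rect(P,.672,.72,-.055,.04,.08,.099)
```

```text
t 30.13 pos [ 0.6962 -0.0123  0.2499] tool x [0.034 0.999 0.   ] z [ 0.003  0.    -1.   ] open 0.0324 F [ 0.3 -0.4 -0. ] ff 60.74818253517151
rect 303 [695.4  -8.2] [45.8 66. ] 4.0 zmed 0.0911
rect 345 [694.8  -7.6] [63.2 46.2] 82.3 zmed 0.094
rect 8563 [695.8 -11.9] [64.6 48. ] 87.7 zmed 0.091
```

Request:
step_arm:
  translation:
    - [-0.01,-0.011,0]
    - [-0.03,-0.032,0]
    - [-0.054,-0.057,0]
    - [-0.078,-0.082,0]
    - [-0.1,-0.106,0]
  dr:
    - [0,0,0]
    - [0,0,0]
    - [0,0,0]
    - [0,0,0]
    - [0,0,0]

```text
time: 30.7
ee_pos: [0.5842, -0.11, 0.2454]
tcp_rot: [-2.258, -2.182, 0.003]
wrist_force: [-0.5, -1.0, -0.0]
opening: 0.0319
finger_force: 60.7
```

Request:
step_arm:
  translation:
    - [-0.024,-0.026,0]
    - [-0.048,-0.051,0]
    - [-0.07,-0.075,0]
    - [-0.088,-0.094,0]
    - [-0.097,-0.103,0]
  dr:
    - [0,0,1]
    - [0,0,2]
    - [0,0,3]
    - [0,0,4]
    - [0,0,4.3]

```text
time: 31.12
ee_pos: [0.4764, -0.2049, 0.2454]
tcp_rot: [-2.342, -2.09, 0.006]
wrist_force: [-0.3, -0.2, -0.6]
opening: 0.032
finger_force: 60.7
```

Request:
step_arm:
  translation:
    - [0,0,0]
    - [0,0,0]
    - [0,0,0]
    - [0,0,0]
    - [0,0,0]
  dr:
    - [0,0,0]
    - [0,0,0]
    - [0,0,0]
    - [0,0,0]
    - [0,0,0]

```text
time: 31.53
ee_pos: [0.4811, -0.201, 0.2466]
tcp_rot: [2.336, 2.1, 0.002]
wrist_force: [0.2, -0.3, -0.6]
opening: 0.0317
finger_force: 60.7
```

Run:
```python
from f import *
s=st()
for c in('scene','side','wrist'):
    im,P=cloud(c); o=finder.outline_of(c,'tile'); m=finder.mark_of(c,'tile')
    print(c,[ (round(q['p'],2),np.round(q['position'],3)) for q in m[:1]])
    rect(P,.42,.54,-.29,-.11,.0045,.0085)
    rect(P,.44,.52,-.26,-.14,.08,.099)
    if c=='wrist': cv2.imwrite('pics/w4.png',im)
```

```text
t 31.53 pos [ 0.4811 -0.201   0.2466] tool x [0.106 0.994 0.001] z [ 0.001  0.001 -1.   ] open 0.0317 F [ 0.2 -0.3 -0.6] ff 60.74158787727356
scene [(0.7, array([ 0.482, -0.202, -0.002]))]
rect 473 [ 479.2 -202.3] [121.   83.3] 83.4 zmed 0.0053
rect 323 [ 480.  -194.9] [62.3 54.9] 62.4 zmed 0.0882
side [(0.82, array([ 0.48 , -0.202, -0.003]))]
rect 824 [ 479.8 -202.7] [121.3  84.2] 83.5 zmed 0.0059
rect 347 [ 480.2 -196.6] [66.8 56.3] 63.9 zmed 0.0892
wrist [(0.71, array([ 0.477, -0.202,  0.001]))]
rect 9570 [ 480.7 -191.9] [93.2 84.3] 83.6 zmed 0.0058
rect 8986 [ 479.3 -201.5] [64.6 59.8] 83.3 zmed 0.0895
```

View pics/w4.png

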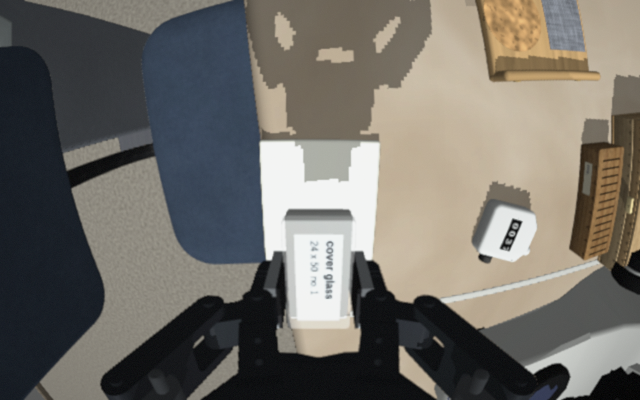

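Request:
step_arm:
  translation:
    - [-0.001,-0.0008,0.01]
    - [-0.002,-0.0008,0.025]
    - [-0.002,-0.0008,0.04]
    - [-0.002,-0.0008,0.052]
    - [-0.002,-0.0008,0.057]
  dr:
    - [0,0,0]
    - [0,0,0]
    - [0,0,0]
    - [0,0,0]
    - [0,0,0]

```text
time: 32.4
ee_pos: [0.4781, -0.204, 0.1875]
tcp_rot: [-2.337, -2.095, 0.002]
wrist_force: [0.2, -0.1, -0.8]
opening: 0.0323
finger_force: 60.7
```

Request:
step_arm:
  translation:
    - [0,0,0]
    - [0,0,0]
    - [0,0,0]
    - [0,0,0]
    - [0,0,0]
  dr:
    - [0,0,0]
    - [0,0,0]
    - [0,0,0]
    - [0,0,0]
    - [0,0,0]

```text
time: 32.82
ee_pos: [0.4792, -0.2043, 0.1902]
tcp_rot: [2.338, 2.096, 0.001]
wrist_force: [-0.0, 0.0, -1.0]
opening: 0.0321
finger_force: 60.7
```

Now at 0.1902; need about 0.181.

Request:
step_arm:
  translation:
    - [0.0005,0,0.003]
    - [0.001,0,0.005]
    - [0.001,0,0.007]
    - [0.001,0,0.0085]
    - [0.001,0,0.0085]
  dr:
    - [0,0,0]
    - [0,0,0]
    - [0,0,0]
    - [0,0,0]
    - [0,0,0]

```text
time: 33.23
ee_pos: [0.479, -0.2031, 0.1809]
tcp_rot: [-2.339, -2.097, 0.0]
wrist_force: [-0.5, 1.2, -1.0]
opening: 0.0321
finger_force: 60.9
```

Request:
step_arm:
  translation:
    - [0,0,0]
    - [0,0,0]
    - [0,0,0]
    - [0,0,0]
    - [0,0,0]
  dr:
    - [0,0,0]
    - [0,0,0]
    - [0,0,0]
    - [0,0,0]
    - [0,0,0]

```text
time: 33.65
ee_pos: [0.479, -0.2032, 0.1811]
tcp_rot: [2.339, 2.097, 0.0]
wrist_force: [0.8, -0.4, -0.6]
opening: 0.0318
finger_force: 60.9
```

Request:
step_arm:
  translation:
    - [0,0,0]
    - [0,0,0]
    - [0,0,0]
    - [0,0,0]
    - [0,0,0]
  dr:
    - [0,0,0]
    - [0,0,0]
    - [0,0,0]
    - [0,0,0]
    - [0,0,0]
  grip: 0.055

```text
time: 34.07
ee_pos: [0.479, -0.2032, 0.1811]
tcp_rot: [2.339, 2.097, 0.0]
wrist_force: [0.0, 0.2, -0.2]
opening: 0.0549
finger_force: 0.0
```

Request:
step_arm:
  translation:
    - [0,0,-0.02]
    - [0,0,-0.055]
    - [0,0,-0.095]
    - [0,0,-0.13]
    - [0,0,-0.165]
  dr:
    - [0,0,0]
    - [0,0,0]
    - [0,0,0]
    - [0,0,0]
    - [0,0,0]

```text
time: 34.48
ee_pos: [0.4788, -0.203, 0.3479]
tcp_rot: [2.339, 2.098, 0.0]
wrist_force: [0.2, -1.5, -0.7]
opening: 0.0553
finger_force: 0.0
```

Request:
step_arm:
  translation:
    - [0.02,0,-0.02]
    - [0.055,0,-0.02]
    - [0.09,0,-0.02]
    - [0.12,0,-0.02]
    - [0.13,0,-0.02]
  dr:
    - [0,0,-1.5]
    - [0,0,-3]
    - [0,0,-4.5]
    - [0,0,-6]
    - [0,0,-6.2]

```text
time: 34.9
ee_pos: [0.4932, -0.069, 0.3668]
tcp_rot: [-2.214, -2.229, -0.003]
wrist_force: [0.6, -0.1, -0.2]
opening: 0.0552
finger_force: 0.0
```

Request:
step_arm:
  translation:
    - [0,0,0]
    - [0,0,0]
    - [0,0,0]
    - [0,0,0]
    - [0,0,0]
  dr:
    - [0,0,0]
    - [0,0,0]
    - [0,0,0]
    - [0,0,0]
    - [0,0,0]

```text
time: 35.32
ee_pos: [0.493, -0.0754, 0.3659]
tcp_rot: [-2.225, -2.218, 0.001]
wrist_force: [0.4, -0.0, 0.0]
opening: 0.0551
finger_force: 0.0
```

Run:
```python
from f import *
s=st()
for c in('scene','side','wrist'):
    im,P=cloud(c)
    rect(P,.42,.54,-.29,-.11,.0045,.0085)
    rect(P,.44,.52,-.26,-.14,.019,.028)
    if c=='wrist': cv2.imwrite('pics/w5.png',im)
```

```text
t 35.32 pos [ 0.493  -0.0754  0.3659] tool x [ 0.003  1.    -0.   ] z [-0. -0. -1.] open 0.0551 F [ 0.4 -0.   0. ] ff 0.0
rect 327 [ 478.3 -202.6] [119.4  83.6] 83.2 zmed 0.0053
rect 237 [ 478.1 -201.2] [66.3 36.2] 82.0 zmed 0.0223
rect 574 [ 480.1 -202.5] [123.1  83.4] 83.0 zmed 0.0059
rect 258 [ 479.4 -200.7] [65. 35.] 83.0 zmed 0.0232
rect 3718 [ 479.7 -204.4] [121.4  84. ] 83.2 zmed 0.0058
rect 1240 [ 478.6 -201.8] [65.6 33.5] 83.4 zmed 0.0237
```

View pics/w5.png

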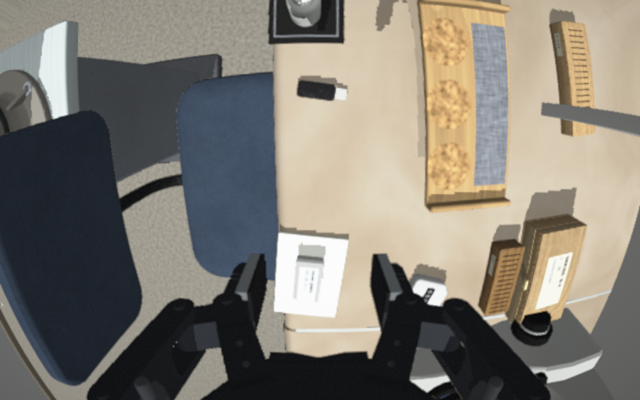

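Request:
step_arm:
  translation:
    - [0.03,-0.003,0]
    - [0.07,-0.006,0]
    - [0.11,-0.009,0]
    - [0.15,-0.012,0]
    - [0.178,-0.013,0]
  dr:
    - [0,0,0]
    - [0,0,0]
    - [0,0,0]
    - [0,0,0]
    - [0,0,-0.2]

```text
time: 35.88
ee_pos: [0.4795, 0.1074, 0.3665]
tcp_rot: [-2.216, -2.227, -0.002]
wrist_force: [0.8, 0.2, -0.3]
opening: 0.0549
finger_force: 0.0
```

Request:
step_arm:
  translation:
    - [0,0,0]
    - [0,0,0]
    - [0,0,0]
    - [0,0,0.005]
    - [0,0,0.01]
  dr:
    - [0,0,0]
    - [0,0,0]
    - [0,0,0]
    - [0,0,0]
    - [0,0,0]

```text
time: 36.3
ee_pos: [0.4806, 0.1024, 0.3557]
tcp_rot: [2.221, 2.221, -0.0]
wrist_force: [0.6, -0.7, 0.2]
opening: 0.0552
finger_force: 0.0
```

Request:
step_arm:
  translation:
    - [0,0,0.02]
    - [0,0,0.045]
    - [0,0,0.07]
    - [0,0,0.09]
    - [0,0,0.1]
  dr:
    - [0,0,0]
    - [0,0,0]
    - [0,0,0]
    - [0,0,0]
    - [0,0,0]

```text
time: 36.72
ee_pos: [0.4794, 0.1025, 0.2532]
tcp_rot: [-2.219, -2.221, 0.006]
wrist_force: [-0.6, 0.6, 0.1]
opening: 0.0549
finger_force: 0.0
```

Request:
step_arm:
  translation:
    - [0,0,0]
    - [0,0,0]
    - [0,0,0]
    - [0,0,0]
    - [0,0,0]
  dr:
    - [0,0,0]
    - [0,0,0]
    - [0,0,0]
    - [0,0,0]
    - [0,0,0]

```text
time: 37.13
ee_pos: [0.4807, 0.1041, 0.2572]
tcp_rot: [2.218, 2.223, 0.003]
wrist_force: [0.1, 0.6, 0.9]
opening: 0.0551
finger_force: 0.0
```

Request:
step_arm:
  translation:
    - [-0.0008,-0.0005,0.01]
    - [-0.0008,-0.0005,0.02]
    - [-0.0008,-0.0005,0.03]
    - [-0.0008,-0.0005,0.036]
    - [-0.0008,-0.0005,0.038]
  dr:
    - [0,0,0]
    - [0,0,0]
    - [0,0,0]
    - [0,0,0]
    - [0,0,0]

```text
time: 37.55
ee_pos: [0.4791, 0.1031, 0.2164]
tcp_rot: [-2.217, -2.224, 0.004]
wrist_force: [0.7, -0.5, 0.7]
opening: 0.0551
finger_force: 0.0
```

Request:
step_arm:
  translation:
    - [0,0,0]
    - [0,0,0]
    - [0,0,0]
    - [0,0,0]
    - [0,0,0]
  dr:
    - [0,0,0]
    - [0,0,0]
    - [0,0,0]
    - [0,0,0]
    - [0,0,0]

```text
time: 37.97
ee_pos: [0.4799, 0.1033, 0.2184]
tcp_rot: [2.218, 2.224, 0.001]
wrist_force: [-0.1, -0.9, 0.0]
opening: 0.0551
finger_force: 0.0
```

Request:
step_arm:
  translation:
    - [0,0,0]
    - [0,0,0]
    - [0,0,0]
    - [0,0,0]
    - [0,0,0]
  dr:
    - [0,0,0]
    - [0,0,0]
    - [0,0,0]
    - [0,0,0]
    - [0,0,0]
  grip: 0.02

```text
time: 38.38
ee_pos: [0.4799, 0.1033, 0.2187]
tcp_rot: [2.218, 2.224, 0.0]
wrist_force: [-2.7, -0.4, 5.2]
opening: 0.0278
finger_force: 58.7
```

Request:
step_arm:
  translation:
    - [0,0,0]
    - [0,0,0]
    - [0,0,0]
    - [0,0,0]
    - [0,0,0]
  dr:
    - [0,0,0]
    - [0,0,0]
    - [0,0,0]
    - [0,0,0]
    - [0,0,0]

```text
time: 38.8
ee_pos: [0.4799, 0.1034, 0.2187]
tcp_rot: [2.218, 2.224, 0.0]
wrist_force: [-1.7, -0.1, 5.7]
opening: 0.0276
finger_force: 58.7
```

Request:
step_arm:
  translation:
    - [0,0,-0.01]
    - [0,0,-0.025]
    - [0,0,-0.045]
    - [0,0,-0.065]
    - [0,0,-0.075]
  dr:
    - [0,0,0]
    - [0,0,0]
    - [0,0,0]
    - [0,0,0]
    - [0,0,0]

```text
time: 39.22
ee_pos: [0.4802, 0.1036, 0.2956]
tcp_rot: [2.217, 2.224, 0.004]
wrist_force: [1.2, 0.2, -0.6]
opening: 0.0276
finger_force: 59.4
```

Request:
step_arm:
  translation:
    - [-0.025,0,0]
    - [-0.06,0,0]
    - [-0.1,0,0]
    - [-0.14,0,0]
    - [-0.164,0,0]
  dr:
    - [0,0,0]
    - [0,0,0]
    - [0,0,0]
    - [0,0,0]
    - [0,0,0]

```text
time: 39.63
ee_pos: [0.4796, -0.0651, 0.2931]
tcp_rot: [2.222, 2.22, -0.003]
wrist_force: [0.0, 0.2, -0.4]
opening: 0.0276
finger_force: 59.4
```

Request:
step_arm:
  translation:
    - [0,0.03,0]
    - [0,0.065,0]
    - [0,0.1,0]
    - [0,0.14,0]
    - [0,0.163,0]
  dr:
    - [0,0,0]
    - [0,0,0]
    - [0,0,0]
    - [0,0,0]
    - [0,0,0]

```text
time: 40.05
ee_pos: [0.6463, -0.0606, 0.2933]
tcp_rot: [2.219, 2.223, 0.003]
wrist_force: [0.5, 0.2, -0.6]
opening: 0.0281
finger_force: 59.4
```

Request:
step_arm:
  translation:
    - [0,0,0]
    - [0,0,0]
    - [0,0,0.01]
    - [0,0,0.025]
    - [0,0,0.035]
  dr:
    - [0,0,0]
    - [0,0,0]
    - [0,0,0]
    - [0,0,0]
    - [0,0,0]

```text
time: 40.47
ee_pos: [0.6417, -0.0606, 0.256]
tcp_rot: [-2.217, -2.224, 0.003]
wrist_force: [-0.4, -0.4, -0.8]
opening: 0.0278
finger_force: 59.4
```

Request:
step_arm:
  translation:
    - [0,0,0]
    - [0,0,0]
    - [0,0,0]
    - [0,0,0]
    - [0,0,0]
  dr:
    - [0,0,0]
    - [0,0,0]
    - [0,0,0]
    - [0,0,0]
    - [0,0,0]

```text
time: 40.88
ee_pos: [0.6435, -0.0603, 0.2588]
tcp_rot: [2.218, 2.224, 0.001]
wrist_force: [-0.0, -0.3, -0.2]
opening: 0.0276
finger_force: 59.4
```

Request:
step_arm:
  translation:
    - [-0.0003,-0.0004,0.008]
    - [-0.0003,-0.0004,0.016]
    - [-0.0003,-0.0004,0.023]
    - [-0.0003,-0.0004,0.027]
    - [-0.0003,-0.0004,0.0275]
  dr:
    - [0,0,0]
    - [0,0,0]
    - [0,0,0]
    - [0,0,0]
    - [0,0,0]

```text
time: 41.3
ee_pos: [0.6422, -0.0607, 0.229]
tcp_rot: [-2.217, -2.223, 0.003]
wrist_force: [0.0, 0.0, -1.6]
opening: 0.0278
finger_force: 59.4
```

Request:
step_arm:
  translation:
    - [0,0,0]
    - [0,0,0]
    - [0,0,0]
    - [0,0,0]
    - [0,0,0]
  dr:
    - [0,0,0]
    - [0,0,0]
    - [0,0,0]
    - [0,0,0]
    - [0,0,0]

```text
time: 41.72
ee_pos: [0.643, -0.0606, 0.2309]
tcp_rot: [2.218, 2.224, 0.001]
wrist_force: [-0.2, -0.4, -0.3]
opening: 0.028
finger_force: 59.4
```

Request:
step_arm:
  translation:
    - [0,0,0.001]
    - [0,0,0.002]
    - [0,0,0.0025]
    - [0,0,0.003]
    - [0,0,0.003]
  dr:
    - [0,0,0]
    - [0,0,0]
    - [0,0,0]
    - [0,0,0]
    - [0,0,0]

```text
time: 42.13
ee_pos: [0.6428, -0.0607, 0.2278]
tcp_rot: [2.218, 2.224, -0.0]
wrist_force: [-0.6, -0.7, 3.0]
opening: 0.0281
finger_force: 59.7
```

Request:
step_arm:
  translation:
    - [0,0,0]
    - [0,0,0]
    - [0,0,0]
    - [0,0,0]
    - [0,0,0]
  dr:
    - [0,0,0]
    - [0,0,0]
    - [0,0,0]
    - [0,0,0]
    - [0,0,0]

```text
time: 42.55
ee_pos: [0.6428, -0.0607, 0.2278]
tcp_rot: [2.219, 2.224, -0.0]
wrist_force: [-2.2, 0.3, 4.5]
opening: 0.0276
finger_force: 59.9
```

Request:
step_arm:
  translation:
    - [0,0,0]
    - [0,0,0]
    - [0,0,0]
    - [0,0,0]
    - [0,0,0]
  dr:
    - [0,0,0]
    - [0,0,0]
    - [0,0,0]
    - [0,0,0]
    - [0,0,0]
  grip: 0.05

```text
time: 42.97
ee_pos: [0.6429, -0.0605, 0.2275]
tcp_rot: [-2.218, -2.224, -0.0]
wrist_force: [0.7, 0.1, -0.5]
opening: 0.0501
finger_force: 0.0
```

Request:
step_arm:
  translation:
    - [0,0,-0.02]
    - [0,0,-0.055]
    - [0,0,-0.09]
    - [0,0,-0.13]
    - [0,0,-0.14]
  dr:
    - [0,0,0]
    - [0,0,0]
    - [0,0,0]
    - [0,0,0]
    - [0,0,0]

```text
time: 43.38
ee_pos: [0.6444, -0.0599, 0.3743]
tcp_rot: [2.214, 2.22, 0.01]
wrist_force: [1.1, 0.3, 1.2]
opening: 0.05
finger_force: 0.0
```

Request:
step_arm:
  translation:
    - [0.02,-0.015,0]
    - [0.042,-0.032,0]
    - [0.065,-0.048,0]
    - [0.087,-0.065,0]
    - [0.109,-0.082,0]
  dr:
    - [0,0,0]
    - [0,0,0]
    - [0,0,0]
    - [0,0,0]
    - [0,0,0]
  grip: 0.04

```text
time: 43.8
ee_pos: [0.5596, 0.0492, 0.3676]
tcp_rot: [2.218, 2.224, 0.001]
wrist_force: [1.2, -0.1, -0.4]
opening: 0.04
finger_force: 0.0
```

Request:
step_arm:
  translation:
    - [0.025,-0.019,0]
    - [0.05,-0.038,0]
    - [0.075,-0.057,0]
    - [0.1,-0.075,0]
    - [0.11,-0.081,0]
  dr:
    - [0,0,0]
    - [0,0,0]
    - [0,0,0]
    - [0,0,0]
    - [0,0,0]

```text
time: 44.22
ee_pos: [0.4763, 0.1617, 0.368]
tcp_rot: [-2.212, -2.23, -0.001]
wrist_force: [-0.5, 1.3, -0.4]
opening: 0.0403
finger_force: 0.0
```

Request:
step_arm:
  translation:
    - [0,0,0]
    - [0,0,0]
    - [0,0,0]
    - [0,0,0]
    - [0,0,0]
  dr:
    - [0,0,0]
    - [0,0,0]
    - [0,0,0]
    - [0,0,0]
    - [0,0,0]

```text
time: 44.63
ee_pos: [0.4801, 0.1567, 0.3674]
tcp_rot: [2.221, 2.222, -0.0]
wrist_force: [0.2, 0.4, -0.8]
opening: 0.0398
finger_force: 0.0
```

Run:
```python
from f import *
s=st(); G['dropper']=(.48,.2165); G['blower']=(.48,.16);G['squeeze_bottle']=(.643,-.059)
for c in('scene','side'):
    P=cloud(c)[1]; fits(P,G,0,['squeeze_bottle']); fits(P,G,-.009,['blower','dropper'])
```

```text
t 44.63 pos [0.4801 0.1567 0.3674] tool x [-0.  1. -0.] z [-0. -0. -1.] open 0.0398 F [ 0.2  0.4 -0.8] ff 0.0
squeeze_bottle (0.02, 0.07) 109 [642.1 -58.6] res 0.6 ztop 0.062
blower (0.078, 0.105) 51 [480.  159.6] res 1.0 ztop 0.096
dropper (0.02, 0.066) 498 [479.4 216. ] res 0.9 ztop 0.057
dropper (0.073, 0.085) 91 [479.7 215.9] res 0.7 ztop 0.076
squeeze_bottle (0.02, 0.07) 184 [642.4 -58.4] res 0.7 ztop 0.069
blower (0.078, 0.105) 47 [480.1 160.3] res 0.9 ztop 0.096
dropper (0.02, 0.066) 438 [480.1 216.6] res 0.9 ztop 0.057
dropper (0.073, 0.085) 62 [480.1 216.8] res 0.5 ztop 0.076
```

Request:
step_arm:
  translation:
    - [0.001,0,0.02]
    - [0.0018,0,0.045]
    - [0.0018,0,0.07]
    - [0.0018,0,0.088]
    - [0.0018,0,0.095]
  dr:
    - [0,0,0]
    - [0,0,0]
    - [0,0,0]
    - [0,0,0]
    - [0,0,0]

```text
time: 45.15
ee_pos: [0.4786, 0.1589, 0.2701]
tcp_rot: [-2.218, -2.223, 0.006]
wrist_force: [0.7, -0.1, 0.1]
opening: 0.0398
finger_force: 0.0
```

Request:
step_arm:
  translation:
    - [0,0,0.008]
    - [0,0,0.016]
    - [0,0,0.023]
    - [0,0,0.028]
    - [0,0,0.03]
  dr:
    - [0,0,0]
    - [0,0,0]
    - [0,0,0]
    - [0,0,0]
    - [0,0,0]

```text
time: 45.57
ee_pos: [0.4793, 0.1597, 0.2423]
tcp_rot: [2.219, 2.224, -0.0]
wrist_force: [0.3, 0.0, -0.7]
opening: 0.0404
finger_force: 0.0
```

Request:
step_arm:
  translation:
    - [0,0,0]
    - [0,0,0]
    - [0,0,0]
    - [0,0,0]
    - [0,0,0]
  dr:
    - [0,0,0]
    - [0,0,0]
    - [0,0,0]
    - [0,0,0]
    - [0,0,0]

```text
time: 45.98
ee_pos: [0.4793, 0.1598, 0.2429]
tcp_rot: [2.218, 2.224, 0.001]
wrist_force: [0.2, 0.1, 0.8]
opening: 0.0402
finger_force: 0.0
```

Request:
step_arm:
  translation:
    - [0,0,0]
    - [0,0,0]
    - [0,0,0]
    - [0,0,0]
    - [0,0,0]
  dr:
    - [0,0,0]
    - [0,0,0]
    - [0,0,0]
    - [0,0,0]
    - [0,0,0]
  grip: 0.004

```text
time: 46.4
ee_pos: [0.4794, 0.1598, 0.2428]
tcp_rot: [2.218, 2.224, 0.001]
wrist_force: [0.9, 0.3, 3.0]
opening: 0.008
finger_force: 58.5
```

Request:
step_arm:
  translation:
    - [0,0,0]
    - [0,0,0]
    - [0,0,0]
    - [0,0,0]
    - [0,0,0]
  dr:
    - [0,0,0]
    - [0,0,0]
    - [0,0,0]
    - [0,0,0]
    - [0,0,0]

```text
time: 46.82
ee_pos: [0.4794, 0.1598, 0.2428]
tcp_rot: [2.218, 2.224, 0.001]
wrist_force: [-0.1, -0.2, 5.0]
opening: 0.0084
finger_force: 58.5
```

Request:
step_arm:
  translation:
    - [0,0,-0.01]
    - [0,0,-0.025]
    - [0,0,-0.045]
    - [0,0,-0.065]
    - [0,0,-0.075]
  dr:
    - [0,0,0]
    - [0,0,0]
    - [0,0,0]
    - [0,0,0]
    - [0,0,0]

```text
time: 47.23
ee_pos: [0.4794, 0.1601, 0.3198]
tcp_rot: [2.218, 2.224, 0.003]
wrist_force: [1.0, 0.8, -0.4]
opening: 0.0081
finger_force: 58.5
```

Request:
step_arm:
  translation:
    - [-0.025,0,0]
    - [-0.06,0,0]
    - [-0.1,0,0]
    - [-0.135,0,0]
    - [-0.152,0,0]
  dr:
    - [0,0,0]
    - [0,0,0]
    - [0,0,0]
    - [0,0,0]
    - [0,0,0]

```text
time: 47.65
ee_pos: [0.4789, 0.003, 0.3171]
tcp_rot: [2.224, 2.219, -0.005]
wrist_force: [1.0, -0.5, -1.1]
opening: 0.008
finger_force: 58.5
```

Request:
step_arm:
  translation:
    - [0,0.03,0]
    - [0,0.065,0]
    - [0,0.1,0]
    - [0,0.14,0]
    - [0,0.158,0]
  dr:
    - [0,0,0]
    - [0,0,0]
    - [0,0,0]
    - [0,0,0]
    - [0,0,0]

```text
time: 48.07
ee_pos: [0.6411, 0.0075, 0.3174]
tcp_rot: [2.22, 2.222, 0.003]
wrist_force: [0.5, 0.6, -0.4]
opening: 0.0079
finger_force: 58.6
```

Request:
step_arm:
  translation:
    - [0,0,0]
    - [0,0,0.005]
    - [0,0,0.015]
    - [0,0,0.028]
    - [0,0,0.035]
  dr:
    - [0,0,0]
    - [0,0,0]
    - [0,0,0]
    - [0,0,0]
    - [0,0,0]

```text
time: 48.48
ee_pos: [0.636, 0.0079, 0.2802]
tcp_rot: [-2.217, -2.224, 0.004]
wrist_force: [-0.6, -0.4, -0.8]
opening: 0.008
finger_force: 58.6
```

Request:
step_arm:
  translation:
    - [0,0,0]
    - [0,0,0]
    - [0,0,0]
    - [0,0,0]
    - [0,0,0]
  dr:
    - [0,0,0]
    - [0,0,0]
    - [0,0,0]
    - [0,0,0]
    - [0,0,0]

```text
time: 48.9
ee_pos: [0.6378, 0.0083, 0.2832]
tcp_rot: [2.218, 2.224, 0.001]
wrist_force: [0.3, 0.4, -1.0]
opening: 0.008
finger_force: 58.6
```

Down to 0.2552, then to 0.2518.

Request:
step_arm:
  translation:
    - [-0.0004,0,0.008]
    - [-0.0004,0,0.016]
    - [-0.0004,0,0.023]
    - [-0.0004,0,0.027]
    - [-0.0004,0,0.0275]
  dr:
    - [0,0,0]
    - [0,0,0]
    - [0,0,0]
    - [0,0,0]
    - [0,0,0]

```text
time: 49.32
ee_pos: [0.6371, 0.0077, 0.2535]
tcp_rot: [-2.217, -2.223, 0.003]
wrist_force: [-0.4, 1.6, -0.4]
opening: 0.0079
finger_force: 58.6
```

Request:
step_arm:
  translation:
    - [0,0,0]
    - [0,0,0]
    - [0,0,0]
    - [0,0,0]
    - [0,0,0]
  dr:
    - [0,0,0]
    - [0,0,0]
    - [0,0,0]
    - [0,0,0]
    - [0,0,0]

```text
time: 49.73
ee_pos: [0.6378, 0.0078, 0.2554]
tcp_rot: [2.218, 2.224, 0.001]
wrist_force: [-0.6, -0.0, -0.5]
opening: 0.0078
finger_force: 58.6
```

Request:
step_arm:
  translation:
    - [0,0,0.001]
    - [0,0,0.002]
    - [0,0,0.003]
    - [0,0,0.0033]
    - [0,0,0.0033]
  dr:
    - [0,0,0]
    - [0,0,0]
    - [0,0,0]
    - [0,0,0]
    - [0,0,0]

```text
time: 50.15
ee_pos: [0.6377, 0.0078, 0.2519]
tcp_rot: [2.218, 2.224, -0.0]
wrist_force: [-0.3, 0.3, 0.7]
opening: 0.0083
finger_force: 58.9
```

Request:
step_arm:
  translation:
    - [0,0,0]
    - [0,0,0]
    - [0,0,0]
    - [0,0,0]
    - [0,0,0]
  dr:
    - [0,0,0]
    - [0,0,0]
    - [0,0,0]
    - [0,0,0]
    - [0,0,0]

```text
time: 50.57
ee_pos: [0.6377, 0.0078, 0.2519]
tcp_rot: [2.218, 2.224, 0.0]
wrist_force: [-1.2, -1.6, 1.6]
opening: 0.0075
finger_force: 58.9
```

Request:
step_arm:
  translation:
    - [0,0,0]
    - [0,0,0]
    - [0,0,0]
    - [0,0,0]
    - [0,0,0]
  dr:
    - [0,0,0]
    - [0,0,0]
    - [0,0,0]
    - [0,0,0]
    - [0,0,0]
  grip: 0.04

```text
time: 50.98
ee_pos: [0.6377, 0.0078, 0.2517]
tcp_rot: [-2.218, -2.224, -0.0]
wrist_force: [0.7, -0.2, -0.6]
opening: 0.0401
finger_force: 0.0
```

Request:
step_arm:
  translation:
    - [0,0,-0.02]
    - [0,0,-0.055]
    - [0,0,-0.09]
    - [0,0,-0.115]
    - [0,0,-0.12]
  dr:
    - [0,0,0]
    - [0,0,0]
    - [0,0,0]
    - [0,0,0]
    - [0,0,0]

```text
time: 51.4
ee_pos: [0.6389, 0.0086, 0.3773]
tcp_rot: [2.215, 2.221, 0.01]
wrist_force: [0.6, 0.6, 1.0]
opening: 0.0399
finger_force: 0.0
```

Request:
step_arm:
  translation:
    - [0.02,-0.017,0]
    - [0.04,-0.036,0]
    - [0.06,-0.055,0]
    - [0.08,-0.074,0]
    - [0.1,-0.09,0]
  dr:
    - [0,0,0]
    - [0,0,0]
    - [0,0,0]
    - [0,0,0]
    - [0,0,0]
  grip: 0.05

```text
time: 51.82
ee_pos: [0.5459, 0.1083, 0.3713]
tcp_rot: [-2.218, -2.224, 0.001]
wrist_force: [0.8, 0.2, -0.1]
opening: 0.0499
finger_force: 0.0
```

Request:
step_arm:
  translation:
    - [0.025,-0.016,0]
    - [0.05,-0.032,0]
    - [0.075,-0.048,0]
    - [0.1,-0.062,0]
    - [0.11,-0.068,0]
  dr:
    - [0,0,0]
    - [0,0,0]
    - [0,0,0]
    - [0,0,0]
    - [0,0,0]

```text
time: 52.23
ee_pos: [0.4765, 0.2209, 0.3719]
tcp_rot: [-2.212, -2.229, -0.001]
wrist_force: [-0.7, 0.9, 0.3]
opening: 0.0501
finger_force: 0.0
```

Request:
step_arm:
  translation:
    - [0,0,0]
    - [0,0,0]
    - [0,0,0]
    - [0,0,0]
    - [0,0,0]
  dr:
    - [0,0,0]
    - [0,0,0]
    - [0,0,0]
    - [0,0,0]
    - [0,0,0]

```text
time: 52.65
ee_pos: [0.48, 0.216, 0.3716]
tcp_rot: [2.221, 2.221, -0.001]
wrist_force: [-0.4, -0.3, -0.0]
opening: 0.05
finger_force: 0.0
```

Run:
```python
from f import *
s=st(); G['dropper']=(.48,.2165); G['blower']=(.638,.008);G['squeeze_bottle']=(.643,-.059)
for c in('scene','side'):
    P=cloud(c)[1]; fits(P,G,0,['squeeze_bottle','blower']); fits(P,G,-.009,['dropper'])
```

```text
t 52.65 pos [0.48   0.216  0.3716] tool x [-0.  1. -0.] z [-0. -0. -1.] open 0.05 F [-0.4 -0.3 -0. ] ff 0.0
squeeze_bottle (0.02, 0.07) 173 [641.8 -59.3] res 1.0 ztop 0.067
blower (0.078, 0.105) 31 [639.1   8.7] res 0.8 ztop 0.103
dropper (0.02, 0.066) 494 [479.5 215.9] res 0.9 ztop 0.057
dropper (0.073, 0.085) 89 [480.1 215.7] res 0.7 ztop 0.076
squeeze_bottle (0.02, 0.07) 24 [641.5 -57.5] res 0.5 ztop 0.047
dropper (0.02, 0.066) 427 [480.1 216.6] res 0.9 ztop 0.057
dropper (0.073, 0.085) 63 [480.1 216.4] res 0.5 ztop 0.076
```

Request:
step_arm:
  translation:
    - [0,0,0.02]
    - [0,0,0.045]
    - [0,0,0.07]
    - [0,0,0.092]
    - [0,0,0.1]
  dr:
    - [0,0,0]
    - [0,0,0]
    - [0,0,0]
    - [0,0,0]
    - [0,0,0]

```text
time: 53.17
ee_pos: [0.4784, 0.2162, 0.269]
tcp_rot: [-2.218, -2.223, 0.006]
wrist_force: [-0.2, -0.6, -0.3]
opening: 0.0502
finger_force: 0.0
```

Request:
step_arm:
  translation:
    - [0,0,0.008]
    - [0,0,0.016]
    - [0,0,0.023]
    - [0,0,0.028]
    - [0,0,0.031]
  dr:
    - [0,0,0]
    - [0,0,0]
    - [0,0,0]
    - [0,0,0]
    - [0,0,0]

```text
time: 53.58
ee_pos: [0.4792, 0.2174, 0.2407]
tcp_rot: [2.218, 2.224, 0.001]
wrist_force: [0.1, -1.0, 1.3]
opening: 0.05
finger_force: 0.0
```

Request:
step_arm:
  translation:
    - [0,0,0]
    - [0,0,0]
    - [0,0,0]
    - [0,0,0]
    - [0,0,0]
  dr:
    - [0,0,0]
    - [0,0,0]
    - [0,0,0]
    - [0,0,0]
    - [0,0,0]

```text
time: 54.0
ee_pos: [0.4792, 0.2174, 0.2411]
tcp_rot: [2.218, 2.224, 0.001]
wrist_force: [-0.3, 1.0, 0.1]
opening: 0.0501
finger_force: 0.0
```

Request:
step_arm:
  translation:
    - [0,0,0]
    - [0,0,0]
    - [0,0,0]
    - [0,0,0]
    - [0,0,0]
  dr:
    - [0,0,0]
    - [0,0,0]
    - [0,0,0]
    - [0,0,0]
    - [0,0,0]
  grip: 0.015

```text
time: 54.42
ee_pos: [0.4792, 0.2175, 0.2411]
tcp_rot: [2.218, 2.224, 0.001]
wrist_force: [0.3, -0.7, 3.6]
opening: 0.0177
finger_force: 58.7
```

Request:
step_arm:
  translation:
    - [0,0,0]
    - [0,0,0]
    - [0,0,0]
    - [0,0,0]
    - [0,0,0]
  dr:
    - [0,0,0]
    - [0,0,0]
    - [0,0,0]
    - [0,0,0]
    - [0,0,0]

```text
time: 54.83
ee_pos: [0.4793, 0.2175, 0.2411]
tcp_rot: [2.218, 2.224, 0.001]
wrist_force: [0.1, -0.7, 4.7]
opening: 0.0173
finger_force: 58.9
```

Request:
step_arm:
  translation:
    - [0,0,-0.01]
    - [0,0,-0.025]
    - [0,0,-0.045]
    - [0,0,-0.065]
    - [0,0,-0.075]
  dr:
    - [0,0,0]
    - [0,0,0]
    - [0,0,0]
    - [0,0,0]
    - [0,0,0]

```text
time: 55.25
ee_pos: [0.4792, 0.2177, 0.3179]
tcp_rot: [2.218, 2.224, 0.003]
wrist_force: [-0.3, 0.6, 0.1]
opening: 0.0174
finger_force: 59.0
```

Request:
step_arm:
  translation:
    - [-0.02,0,0]
    - [-0.05,0,0]
    - [-0.085,0,0]
    - [-0.118,0,0]
    - [-0.1325,0,0]
  dr:
    - [0,0,0]
    - [0,0,0]
    - [0,0,0]
    - [0,0,0]
    - [0,0,0]

```text
time: 55.67
ee_pos: [0.4789, 0.0802, 0.315]
tcp_rot: [2.223, 2.219, -0.006]
wrist_force: [-0.3, -0.8, -1.3]
opening: 0.0173
finger_force: 58.9
```

Request:
step_arm:
  translation:
    - [0,0.03,0]
    - [0,0.065,0]
    - [0,0.1,0]
    - [0,0.135,0]
    - [0,0.151,0]
  dr:
    - [0,0,0]
    - [0,0,0]
    - [0,0,0]
    - [0,0,0]
    - [0,0,0]

```text
time: 56.08
ee_pos: [0.6338, 0.0842, 0.3154]
tcp_rot: [2.22, 2.222, 0.002]
wrist_force: [-0.1, -0.3, -0.1]
opening: 0.0176
finger_force: 59.0
```

Request:
step_arm:
  translation:
    - [0,0,0]
    - [0,0,0.005]
    - [0,0,0.015]
    - [0,0,0.028]
    - [0,0,0.035]
  dr:
    - [0,0,0]
    - [0,0,0]
    - [0,0,0]
    - [0,0,0]
    - [0,0,0]

```text
time: 56.5
ee_pos: [0.6288, 0.085, 0.2784]
tcp_rot: [-2.216, -2.224, 0.005]
wrist_force: [-0.2, 0.6, -0.9]
opening: 0.0174
finger_force: 59.0
```

Request:
step_arm:
  translation:
    - [0,0,0]
    - [0,0,0]
    - [0,0,0]
    - [0,0,0]
    - [0,0,0]
  dr:
    - [0,0,0]
    - [0,0,0]
    - [0,0,0]
    - [0,0,0]
    - [0,0,0]

```text
time: 56.92
ee_pos: [0.6306, 0.0854, 0.2814]
tcp_rot: [2.218, 2.224, 0.001]
wrist_force: [-0.4, 0.5, -1.0]
opening: 0.0174
finger_force: 59.0
```

Need z 0.250, then release.

Request:
step_arm:
  translation:
    - [-0.0003,-0.0004,0.008]
    - [-0.0003,-0.0004,0.016]
    - [-0.0003,-0.0004,0.023]
    - [-0.0003,-0.0004,0.027]
    - [-0.0003,-0.0004,0.0275]
  dr:
    - [0,0,0]
    - [0,0,0]
    - [0,0,0]
    - [0,0,0]
    - [0,0,0]

```text
time: 57.33
ee_pos: [0.6295, 0.0848, 0.2517]
tcp_rot: [-2.217, -2.224, 0.003]
wrist_force: [-0.6, 0.5, -2.5]
opening: 0.0176
finger_force: 59.0
```

Request:
step_arm:
  translation:
    - [0,0,0]
    - [0,0,0]
    - [0,0,0]
    - [0,0,0]
    - [0,0,0]
  dr:
    - [0,0,0]
    - [0,0,0]
    - [0,0,0]
    - [0,0,0]
    - [0,0,0]

```text
time: 57.75
ee_pos: [0.6302, 0.085, 0.2536]
tcp_rot: [2.218, 2.224, 0.001]
wrist_force: [0.1, -0.9, 0.5]
opening: 0.0175
finger_force: 59.0
```

Request:
step_arm:
  translation:
    - [0,0,0.001]
    - [0,0,0.002]
    - [0,0,0.003]
    - [0,0,0.0033]
    - [0,0,0.0033]
  dr:
    - [0,0,0]
    - [0,0,0]
    - [0,0,0]
    - [0,0,0]
    - [0,0,0]

```text
time: 58.17
ee_pos: [0.6302, 0.085, 0.2502]
tcp_rot: [2.218, 2.224, 0.0]
wrist_force: [-0.1, -1.0, 1.7]
opening: 0.0175
finger_force: 59.3
```

Request:
step_arm:
  translation:
    - [0,0,0]
    - [0,0,0]
    - [0,0,0]
    - [0,0,0]
    - [0,0,0]
  dr:
    - [0,0,0]
    - [0,0,0]
    - [0,0,0]
    - [0,0,0]
    - [0,0,0]

```text
time: 58.58
ee_pos: [0.6301, 0.085, 0.2502]
tcp_rot: [2.218, 2.224, 0.0]
wrist_force: [0.6, -0.3, 3.1]
opening: 0.0172
finger_force: 59.4
```

Request:
step_arm:
  translation:
    - [0,0,0]
    - [0,0,0]
    - [0,0,0]
    - [0,0,0]
    - [0,0,0]
  dr:
    - [0,0,0]
    - [0,0,0]
    - [0,0,0]
    - [0,0,0]
    - [0,0,0]
  grip: 0.06

```text
time: 59.0
ee_pos: [0.63, 0.0849, 0.2499]
tcp_rot: [-2.218, -2.224, 0.0]
wrist_force: [-0.3, -0.2, -1.2]
opening: 0.06
finger_force: 0.0
```

Request:
step_arm:
  translation:
    - [0,0,-0.02]
    - [0,0,-0.055]
    - [0,0,-0.09]
    - [0,0,-0.13]
    - [0,0,-0.155]
  dr:
    - [0,0,0]
    - [0,0,0]
    - [0,0,0]
    - [0,0,0]
    - [0,0,0]

```text
time: 59.42
ee_pos: [0.6304, 0.0855, 0.4091]
tcp_rot: [2.217, 2.223, 0.005]
wrist_force: [0.8, -0.0, 0.1]
opening: 0.0602
finger_force: 0.0
```

Request:
step_arm:
  translation:
    - [-0.024,-0.006,0]
    - [-0.048,-0.012,0]
    - [-0.072,-0.018,0]
    - [-0.096,-0.025,0]
    - [-0.116,-0.031,0]
  dr:
    - [0,0,0]
    - [0,0,0]
    - [0,0,0]
    - [0,0,0]
    - [0,0,0]

```text
time: 59.83
ee_pos: [0.5988, -0.033, 0.405]
tcp_rot: [2.219, 2.223, -0.001]
wrist_force: [0.1, 0.1, -0.5]
opening: 0.0601
finger_force: 0.0
```

Request:
step_arm:
  translation:
    - [0,0,0]
    - [0,0,0]
    - [0,0,0]
    - [0,0,0]
    - [0,0,0]
  dr:
    - [0,0,0]
    - [0,0,0]
    - [0,0,0]
    - [0,0,0]
    - [0,0,0]

```text
time: 60.25
ee_pos: [0.5995, -0.0297, 0.4051]
tcp_rot: [-2.216, -2.227, -0.001]
wrist_force: [0.5, -0.1, 0.1]
opening: 0.0604
finger_force: 0.0
```

Run:
```python
from f import *
s=st()
for c in('wrist','scene','side'):
    im,P=cloud(c); print(c); fits(P,G); rect(P,.44,.52,-.26,-.14,.019,.028)
    if c=='wrist': cv2.imwrite('pics/w6.png',im)
    for n in('usb_stick','counter','dish'):
        m=finder.mark_of(c,n); print(n,[(round(q['p'],2),np.round(q['position'],3)) for q in m[:1]])
```

```text
t 60.25 pos [ 0.5995 -0.0297  0.4051] tool x [-0.005  1.     0.001] z [ 0.     0.001 -1.   ] open 0.0604 F [ 0.5 -0.1  0.1] ff 0.0
wrist
dropper (0.02, 0.066) 549 [631.4  85.5] res 2.2 ztop 0.066
dropper (0.073, 0.085) 62 [630.4  84.7] res 0.5 ztop 0.085
blower (0.078, 0.105) 69 [638.2   7.8] res 0.5 ztop 0.105
squeeze_bottle (0.02, 0.07) 567 [641.8 -59.8] res 0.9 ztop 0.07
squeeze_bottle (0.078, 0.086) 163 [641.7 -59.2] res 0.6 ztop 0.086
rect 38 [ 466.2 -175. ] [15.1  6.8] 60.3 zmed 0.0232
usb_stick [(0.58, array([ 0.495,  0.022, -0.003]))]
counter [(0.7, array([ 0.638, -0.234,  0.   ]))]
dish []
scene
dropper (0.02, 0.066) 372 [630.7  83.7] res 1.1 ztop 0.066
dropper (0.073, 0.085) 64 [631.2  83.7] res 0.9 ztop 0.085
blower (0.078, 0.105) 40 [639.    8.6] res 1.1 ztop 0.105
squeeze_bottle (0.02, 0.07) 292 [642.5 -59.2] res 1.1 ztop 0.07
squeeze_bottle (0.078, 0.086) 46 [641.7 -58.5] res 1.1 ztop 0.086
rect 235 [ 477.9 -202. ] [66.  34.8] 83.4 zmed 0.0223
usb_stick [(0.49, array([0.499, 0.02 , 0.001]))]
counter [(0.84, array([ 0.642, -0.235,  0.002]))]
dish [(0.54, array([ 0.609,  0.246, -0.008]))]
side
dropper (0.02, 0.066) 343 [631.1  84.5] res 0.9 ztop 0.066
dropper (0.073, 0.085) 52 [631.5  84.6] res 0.7 ztop 0.085
blower (0.078, 0.105) 33 [638.3   8.8] res 0.9 ztop 0.103
squeeze_bottle (0.02, 0.07) 277 [642.9 -58.6] res 1.0 ztop 0.07
squeeze_bottle (0.078, 0.086) 42 [642.6 -58.4] res 0.8 ztop 0.086
rect 254 [ 479.2 -200.1] [64.7 33.9] 83.9 zmed 0.0232
usb_stick [(0.52, array([0.496, 0.02 , 0.002]))]
counter [(0.74, array([ 0.638, -0.237, -0.001]))]
dish [(0.42, array([ 0.611,  0.249, -0.004]))]
```

View pics/w6.png

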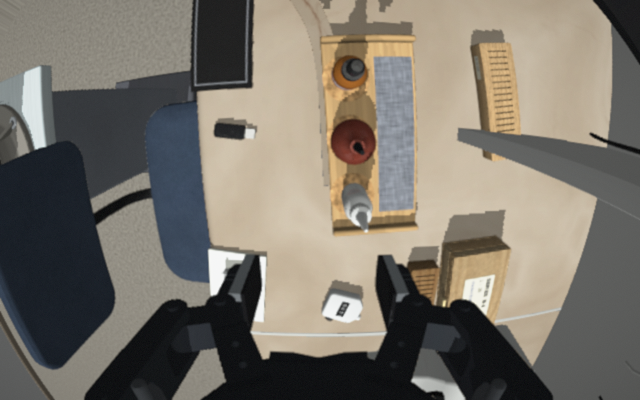

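All three bottles stand upright within about 1 mm of where they started: the dropper at pixel (350,70), the blower at (353,140) and the squeeze bottle at (357,205). The box is on the tile at (238,275), and the USB stick, counter and dish have not moved.

```bash
python3 -c "
from rig import r
print(r.sign_off())"
```

```text
the job is handed in; nothing more can be done
None
```

The job is done and handed in after about 60 s: the box lies flat within about 2 mm of the tile's middle, long sides aligned, all three bottles stand back within about 1 mm of where they started, and the USB stick, counter and dish measure where they were.

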